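# Measure a dowel bore with the depth gauge

### The arm

A 7-joint arm with a two-finger parallel gripper is mounted at the origin on the work surface. World frame = base frame: x ahead of the robot, y to its left, z up, the work surface at z = 0. Lengths are in m, angles in rad, forces in N, time in s.
With the tool pointing down it reaches from about 0.35 to 0.9 m from the base axis. Payload 19.9 kg.
Tool frame: the origin (TCP) lies at the very end of the fingers, on their centre line; the grasp point (between the pads) lies 19 mm behind it; z points along the fingers, x is the direction in which the jaws open and shut, and the axes are right-handed (so a half turn about z gives the same grasp; the last joint's range is limited). The gripper opens to 94 mm and grips with 3 to 60 N. Pads are 16 mm wide; open, the fingers measure 119 mm over their backs; the gripper's body (75 mm by 177 mm) begins 78 mm behind the grasp point.
Start: joints at [-1.337, 0.417, -0.01, 1.614, 0.005, 1.111, -0.053], TCP at [0.17, 0.601, 0.166] pointing down, gripper open.
Joint ranges: [-2.81, 2.81], [-0.39, 2.02], [-1.27, 1.25], [0.06, 2.57], [-1.19, 4.33], [0.19, 2], [-2.82, 2.82]. Speed limits (rad/s): [1.89, 1.89, 2.39, 2.39, 3.01, 3.01, 3.01].

### API

Orientations are given as [roll, pitch, yaw] about the fixed x, y, z axes, in that order (R = Rz(yaw) Ry(pitch) Rx(roll)).
In Python, from rig import robot gives the robot as it stands. The module is installed in compiled form; this text tells all that it offers.
- The arm moves only by the tool drive_tool, never from a script. Its argument "moves" is a list of rows, each an object of numbers: "rx", "ry", "rz": the turn, a rotation vector about the tool's x, y, z in rad; "dx", "dy", "dz": the shift along the tool's x, y, z in mm; "grip": the opening, from 0 (shut) to 1 (fully open). A call has 1 to 12 rows; each row shifts and turns the pose as measured when the row begins, along the tool's axes as they then stand; what a row does not reach is not made up. A row lasts 1/12 s, in which the tool goes at most 41.7 mm and 7.16 degrees, less where a joint would pass 70% of its speed; a pose out of reach is approached as far as the arm can. A call with a gripper value outside its range is refused whole. The fingers move at their own pace and stop on an object; "newtons" is the grip in N (left out, the last holds). Time passes only in rows, so rows that do not move let the fingers close. It gives the time, the measured TCP pose, the force and the opening at its end, in the units of the state.
- robot.read_state(): the state, without advancing time (a new reading comes with each control period).
- robot.camera(name): name is "side" or "top" or "wrist"; returns a dict with "img" (480x640x3 uint8, red, green, blue), "range_z" (480x640 float32, m along the optical axis (not along the pixel's ray), 0 where there is no reading), "fx", "fy", "cx", "cy" (pixels), "view" (4x4, takes a point from world to camera coordinates). Camera axes: x right, y down, z forward; pixel columns grow to the right and rows downward; lengths in m; the calibration is good to about 2 mm. A picture is of the moment at which its call begins.
- robot.finish_job(): hands the job in, once; it reports no verdict.
The state is a dict: "time": time; "joint_positions": joint angles; "dq": joint speeds; "effort": joint torques, N m; "ee_pos": TCP position; "orientation": TCP orientation; "wrist_force": force on the tool from outside, world axes, zero at the start; "torque": the same for the moment, N m; "opening": finger opening in m.
Only numpy, scipy, OpenCV 4.12 (cv2) and the standard library are available. Lean on these libraries where they do the work, as an engineer would, in place of code of your own. Each camera call takes 0.05 s, during which the arm holds its last target.

### The job

Find out how deep the dowel bore in the table leg is: take the depth gauge from its rack, set it down gently with its foot flat on the leg over the bore, and slide the rod down until it just rests on the bottom, without forcing it into the wood. Then stand the gauge gently back in its rack, rod in the hole and foot flat, with the rod still out at the depth you found, so that the dowel can be cut to it. Leave everything else on the bench alone.

Things in the scene. Friction and masses are not known exactly. Their poses are not given: they have to be found in the camera images.
- gauge: the depth gauge. Brass foot 110 mm along its x, 34 mm along its y, 9 mm thick, with flat underside; on the middle of the foot a dark wooden stock 36 mm (x) by 28 mm (y), from 9 to 41 mm above the underside, to grip it by; a steel rod slides up and down through the middle of both. Whole gauge about 0.35 kg, loose. Origin: centre of the foot's underside, on the rod's axis; z up
- rod (a joint): how far the gauge's rod sticks out below the underside of the foot, in m (0 = tip flush, greatest 0.036). It is the reading of the gauge. The rod, 6 mm in diameter with a round tip, is held by friction only: it stays where it is left and takes about 3 N along its axis to slide, either way
- rod_tip (a point): lower tip of the gauge's rod
- rod_cap (a point): centre of the flat top of the red cap (20 mm in diameter, 7 mm thick) at the rod's upper end, 86 mm above the rod's tip; pressing it down slides the rod down
- leg: the work: a square table-leg blank of pale wood, 280 mm along its x, 70 mm wide, 60 mm tall, lying fixed on the bench between two low brass bench dogs (34 mm tall), with fine pencil lines on its top face and one dark round bore in the middle. Origin: on the bench under the bore's axis; z up
- bore_mouth (a point): centre of the mouth of the dowel bore in the middle of the leg's flat top face, 60 mm above the bench: a blind, upright, round hole 12 mm in diameter with a 1 mm bevelled rim. How deep it is is not known, it is to be found: between 20 and 34 mm. The bottom is flat wood
- rack: the gauge rack: a pale wood block fixed to the bench, 60 mm tall and 80 mm wide (y), reaching from x = -65 to x = +125 mm, with the gauge standing on it at the start, rod down in its hole; an awl and a knife stand fixed at the x = +98 mm end, their handles reaching 46 mm above the block's top. Origin: on the bench under the gauge hole's axis; z up
- rack_mouth (a point): centre of the mouth of the gauge's hole in the rack's flat top, 60 mm above the bench: an upright round hole 14 mm in diameter with a 1 mm bevelled rim, 60 mm deep, so that the rod never touches its bottom
- chisel: bystander: wooden-handled bench chisel, 240 mm long, lying along its x between the leg and the rack; origin under the joint of handle and blade
- mallet: bystander: joiner's wooden mallet lying on its side, about 300 mm long, head 130 x 85 x 64 mm
- try_square: bystander: try square lying flat, 110 mm dark wooden stock with a 150 mm steel blade
- offcut: bystander: pale wood offcut 130 x 60 x 30 mm
- glue: bystander: white glue bottle with an orange cap, 64 mm in diameter, 150 mm tall, standing
- plane: bystander: small dark metal block plane 160 x 50 mm, about 60 mm tall
- sand_block: bystander: cork sanding block 100 x 60 x 35 mm
Mind the look-alikes: they are no part of the job. Leave any purple look-alike of the gauge alone.

How it is judged:
On the way:
1. the gauge's foot lies flat on the leg over the bore and the rod's tip rests on the bottom of the bore (within 1.5 mm; bore_end_c0 is the solid wood under the bore, its centre 10 mm below the bottom) (horizontal distance between gauge and bore_mouth below 0.006 m and z of gauge in the frame of leg between 0.058 and 0.0615 m and angle between gauge's own z axis and vertical below 0.035 rad and z of bore_end_c0 in the frame of rod_tip above -0.0115 m), for 0.2 s.
At the end, for the whole second after the job is handed in: The gauge stands at rest in its rack, released, foot flat on the block's top (within 2 mm, tilted under 2 degrees) with the rod in the gauge's hole, and the rod sticks out below the foot by the depth of the bore, within 2 mm. Everything else is where it was (horizontal distance between gauge and rack_mouth below 0.007 m and z of gauge in the frame of rack between 0.058 and 0.0615 m and angle between gauge's own z axis and vertical below 0.035 rad and z of bore_end_c0 in the frame of rod_tip between -0.012 and -0.008 m and linear speed of gauge below 0.01 m/s); the robot touches nothing.
It fails at once if the rod is forced into the bottom of the bore with more than 25 N (contact force between rod and bore_end_c0 above 25 N).
It fails at once if the gauge is slammed or pressed onto the leg with more than 60 N (contact force between gauge and leg above 60 N).
It fails at once if the gauge is dropped: it falls faster than 0.3 m/s (about 5 mm of free fall) out of the fingers (linear speed of gauge above 0.3 m/s and contact force between the fingers and gauge below 0.05 N).
It fails at once if a bystander is disturbed: moved by more than 20 mm (distance of any of chisel, mallet, try_square, offcut, glue, plane, sand_block from where it was at the start of the episode above 0.02 m).
It also fails if it takes over 72 s, if anything falls off the work surface, if the arm or the gripper's body presses on something with over 40 N, if the wrist force passes 120 N, or if a joint passes its speed limit or range.

## Working session

There is one attempt and no reset: what is moved stays moved. The work goes in short steps, Python scripts to look and compute and a tool call to move; the robot and the scene stay as the last step left them, time stands still between calls to the robot, and variables do not carry over. Pictures are saved under pics/ and viewed, and the job is handed in when it is done.

Besides the shell and the picture viewer there is one more tool, called as name(argument=value, ...) on one line, values as JSON. drive_tool: Moves the arm, as the interface text tells. Its arguments: {"type":"object","properties":{"moves":{"type":"array"},"newtons":{"type":"number"}},"required":["moves"]}

```bash
mkdir -p pics
cat > h.py <<'E'
import numpy as np,cv2
from rig import robot
def snap(n,fn):
    c=robot.camera(n); np.savez('pics/'+fn+'.npz',**{k:np.array(v) for k,v in c.items()})
    cv2.imwrite('pics/'+fn+'.png',c['img'][:,:,::-1]); return c
def load(fn): return dict(np.load('pics/'+fn+'.npz'))
def ray(c,u,v):
    V=c['view'];R=V[:3,:3];t=V[:3,3]
    d=np.array([(u-c['cx'])/c['fx'],(v-c['cy'])/c['fy'],1.]);return -R.T@t,R.T@d
def plane(c,u,v,z):
    o,d=ray(c,u,v);return o+d*(z-o[2])/d[2]
def pt(c,u,v):
    o,d=ray(c,u,v);return o+d*c['range_z'][int(round(v)),int(round(u))]
def proj(c,p):
    q=c['view'][:3,:3]@np.array(p)+c['view'][:3,3];return c['fx']*q[0]/q[2]+c['cx'],c['fy']*q[1]/q[2]+c['cy']
E
python3 - <<'E'
from h import *
for n in ['top','side','wrist']: 
    c=snap(n,n+'0');o,d=ray(c,320,240);print(n,o,d)
print(robot.read_state())
E
```

```text
top [0.43898044 0.0150026  1.44648454] [ 0.05045807  0.00550399 -0.99889284]
side [-0.29027566 -0.87681134  0.90544493] [ 0.56196627  0.6098929  -0.55893558]
wrist [0.09484897 0.62244777 0.3824775 ] [ 0.27594742 -0.07790775 -0.95826097]
{'time': 0.15, 'joint_positions': array([-1.3365303 ,  0.41783521, -0.01029404,  1.61399624,  0.0046832 ,
        1.11069058, -0.05295915]), 'dq': array([-0.00017192,  0.00028904, -0.00063773, -0.00025941, -0.00213261,
        0.00064551, -0.00022561]), 'effort': array([ 2.24093797e-04, -8.51526618e+01,  6.39185719e-01, -4.26136887e+01,
       -4.87191451e-02,  1.71374995e-02,  1.45858785e-04]), 'ee_pos': array([0.17010491, 0.6010889 , 0.16518674]), 'orientation': array([3.14152755e+00, 9.03208947e-04, 1.29506295e+00]), 'wrist_force': array([0.03367286, 0.5618226 , 0.30204276]), 'torque': array([ 0.01255369, -0.04793347, -0.00470124]), 'opening': 0.09399463256391773}
```

View pics/top0.png

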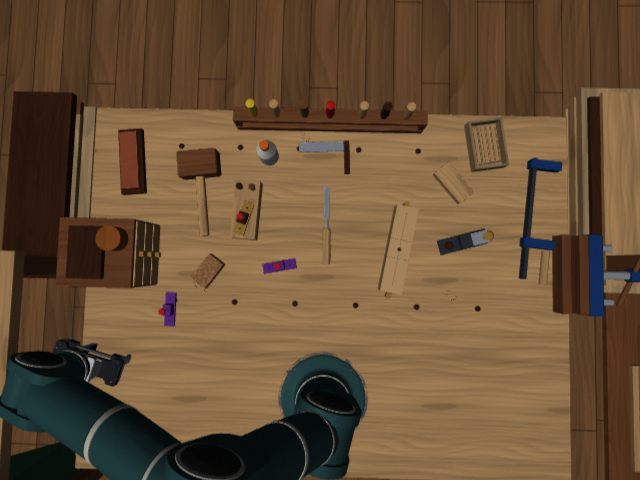

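View pics/side0.png

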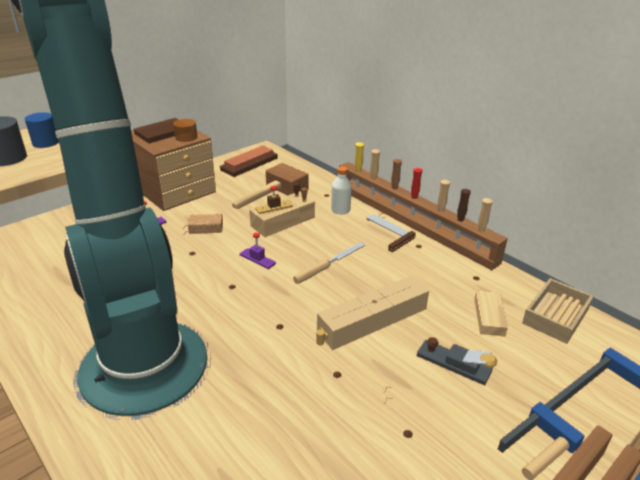

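View pics/wrist0.png

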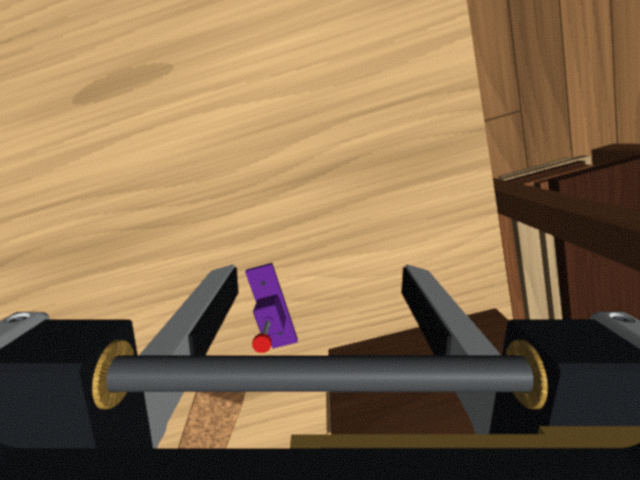

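The top picture shows three gauge-shaped things. The brass one stands on the pale rack with its cap at about (242,217). Two purple look-alikes are at (279,266) and (168,310). I choose the brass one on the rack. The leg's bore is at about (400,249). Next is a close crop to check the choice, plus measurements.

Run:
```python
from h import *
c=load('top0'); im=c['img'][:,:,::-1]
a=cv2.resize(im[170:250,205:285],(400,400),interpolation=cv2.INTER_CUBIC)
b=cv2.resize(im[195:305,365:435],(382,600),interpolation=cv2.INTER_CUBIC)
o=np.zeros((600,790,3),np.uint8);o[:400,:400]=a;o[:,405:787]=b
cv2.imwrite('pics/crop0.png',o)
z=c['range_z']
hsv=cv2.cvtColor(im,cv2.COLOR_BGR2HSV)
# red cap
m=((hsv[...,0]<6)|(hsv[...,0]>174))&(hsv[...,1]>180)&(hsv[...,2]>90)
n,l,s,ce=cv2.connectedComponentsWithStats(m.astype(np.uint8))
for i in range(1,n):
  if s[i,4]>10: print('red',s[i],ce[i],pt(c,*ce[i]))
for u,v in [(400,249),(407,215),(392,285),(246,205),(255,190),(240,235)]: print(u,v,pt(c,u,v))
# height map comps at 60mm
P=np.array([[pt(c,u,v)[2] for u in range(200,440)] for v in range(170,310)])
for name,(u0,u1) in dict(rack=(200,270),leg=(370,430)).items():
  q=P[:,u0-200:u1-200]; mk=((q>.05)&(q<.068)).astype(np.uint8)
  n,l,s,ce=cv2.connectedComponentsWithStats(mk)
  i=1+np.argmax(s[1:,4]); 
  pts=np.argwhere(l==i)[:,::-1]+[u0,170]
  w=np.array([plane(c,u,v,.06)[:2] for u,v in pts]).astype(np.float32)
  print(name,s[i],cv2.minAreaRect(w),q[l==i].mean())
```

```text
red [326 100   9  10  68] [329.98529412 104.72058824] [0.90412891 0.00263849 0.18717046]
red [237 213   6   7  33] [239.39393939 215.90909091] [0.57275054 0.26991917 0.13011937]
red [274 264   6   5  23] [276.7826087  265.91304348] [0.42319908 0.15566805 0.08352098]
red [158 309   6   6  26] [160.92307692 311.38461538] [0.27227492 0.51291748 0.08373703]
400 249 [ 0.48729151 -0.23458407  0.04760175]
407 215 [ 0.59641168 -0.25382497  0.05691899]
392 285 [ 0.37231861 -0.20882684  0.05895194]
246 205 [0.61484048 0.26239149 0.06636521]
255 190 [0.66543489 0.23667016 0.0573856 ]
240 235 [0.51869519 0.27982837 0.05680552]
rack [  30    8   31   61 1123] ((0.6053695678710938, 0.2668793797492981), (0.08179063349962234, 0.19006721675395966), 86.32122802734375) 0.06011338767290352
leg [  10   34   39   91 1958] ((0.4888922870159149, -0.22787092626094818), (0.07160141319036484, 0.27972930669784546), 79.42808532714844) 0.0590139122143798
```

View pics/crop0.png

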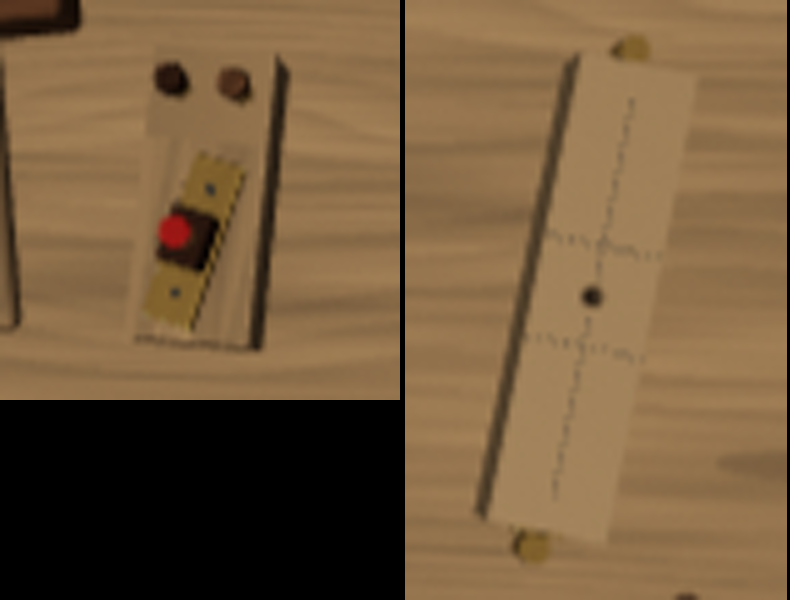

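The crop shows the brass foot, dark stock and red cap on the pale rack, with the awl and knife at the top end. This is the gauge; it is yawed about -20°. The leg's bore and pencil lines are clear. Both blocks measure right (0.19×0.08 and 0.28×0.07 m, z≈0.06). I go to a hover over the gauge.

drive_tool(moves=[{"dz":-35},{"dx":-32.5,"dy":20.7,"dz":-15},{"dx":-32.5,"dy":20.7,"dz":-15},{"dx":-32.5,"dy":20.7},{"dx":-32.5,"dy":20.7},{"dx":-32.5,"dy":20.7},{"dx":-32.5,"dy":20.7},{"dx":-32.5,"dy":20.7},{"dx":-32.5,"dy":20.7},{"dx":-32.5,"dy":20.7}])

```text
$.moves[0]: bad value
```

Run:
```python
from h import *
t=load('top0');s=load('side0')
for c in (t,s):
  im=c['img'][:,:,::-1];hsv=cv2.cvtColor(im,cv2.COLOR_BGR2HSV)
print('bore top', [plane(t,u,v,.06) for u,v in [(399.3,248.6)]])
im=s['img'][:,:,::-1]
cv2.imwrite('pics/crop1.png',np.hstack([cv2.resize(im[170:240,240:325],(440,363),interpolation=cv2.INTER_CUBIC),cv2.resize(im[275:345,310:395],(355,363))]))
```

```text
bore top [array([ 0.48807773, -0.23013573,  0.06      ])]
```

View pics/crop1.png

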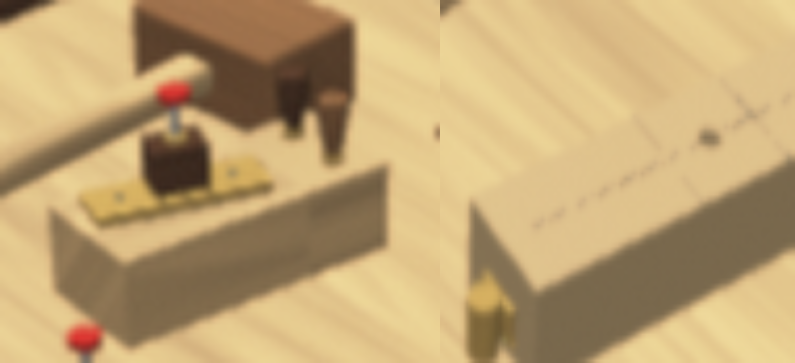

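The side crop confirms the gauge on the rack: cap at about (273,188), stock below it, and the bore on the leg. The move was refused, perhaps because each row needs every field.

drive_tool(moves=[{"rx":0,"ry":0,"rz":0,"dx":0,"dy":0,"dz":-35,"grip":1},{"rx":0,"ry":0,"rz":0,"dx":-32.5,"dy":20.7,"dz":-15,"grip":1},{"rx":0,"ry":0,"rz":0,"dx":-32.5,"dy":20.7,"dz":-15,"grip":1},{"rx":0,"ry":0,"rz":0,"dx":-32.5,"dy":20.7,"dz":0,"grip":1},{"rx":0,"ry":0,"rz":0,"dx":-32.5,"dy":20.7,"dz":0,"grip":1},{"rx":0,"ry":0,"rz":0,"dx":-32.5,"dy":20.7,"dz":0,"grip":1},{"rx":0,"ry":0,"rz":0,"dx":-32.5,"dy":20.7,"dz":0,"grip":1},{"rx":0,"ry":0,"rz":0,"dx":-32.5,"dy":20.7,"dz":0,"grip":1},{"rx":0,"ry":0,"rz":0,"dx":-32.5,"dy":20.7,"dz":0,"grip":1},{"rx":0,"ry":0,"rz":0,"dx":-32.5,"dy":20.7,"dz":0,"grip":1}], newtons=20)

```text
time: 0.98
ee_pos: [0.2689, 0.2601, 0.2297]
orientation: [-3.139, 0.004, 1.304]
wrist_force: [0.9, 0.4, 0.5]
opening: 0.0939
```

drive_tool(moves=[{"rx":0,"ry":0,"rz":0,"dx":11.2,"dy":36.7,"dz":0,"grip":1},{"rx":0,"ry":0,"rz":0,"dx":11.2,"dy":36.7,"dz":0,"grip":1},{"rx":0,"ry":0,"rz":0,"dx":11.2,"dy":36.7,"dz":0,"grip":1},{"rx":0,"ry":0,"rz":0,"dx":11.2,"dy":36.7,"dz":0,"grip":1},{"rx":0,"ry":0,"rz":0,"dx":11.2,"dy":36.7,"dz":0,"grip":1},{"rx":0,"ry":0,"rz":0,"dx":11.2,"dy":36.7,"dz":0,"grip":1},{"rx":0,"ry":0,"rz":0,"dx":11.2,"dy":36.7,"dz":0,"grip":1},{"rx":0,"ry":0,"rz":0,"dx":0,"dy":0,"dz":0,"grip":1}])

```text
time: 1.65
ee_pos: [0.5492, 0.2567, 0.2302]
orientation: [-3.141, -0.002, 1.301]
wrist_force: [0.7, -0.4, -0.2]
opening: 0.0943
```

Run:
```python
from h import *
c=snap('wrist','w1');s=robot.read_state();print(s['ee_pos'],s['orientation'],s['wrist_force'])
print(proj(c,s['ee_pos']),proj(c,[.5755,.2688,.06]),proj(c,[.5728,.2699,.13]))
```

```text
[0.54680482 0.25696606 0.23020569] [-3.14024127e+00 -1.53394382e-03  1.30169043e+00] [-0.34195438 -0.27422589 -0.80933499]
(np.float64(319.14198401249826), np.float64(255.31671725064706)) (np.float64(335.19217052436454), np.float64(227.53943229555483)) (np.float64(338.8286363317896), np.float64(242.51727207427413))
```

View pics/w1.png

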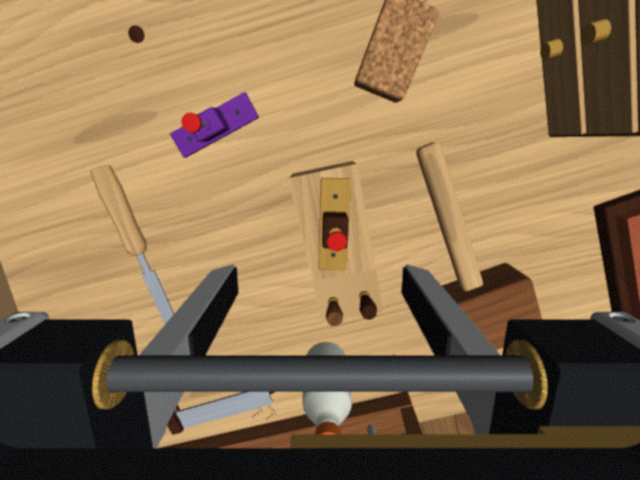

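The wrist view shows the gauge squarely between the jaws: cap (337,241), brass foot spanning (335,180)–(333,270). Measure it precisely.

```bash
cat > g.py <<'E'
from h import *
def gauge(c,box,zf=.069,zc=.13):
    u0,v0,u1,v1=box
    im=c['img'][v0:v1,u0:u1,::-1];hsv=cv2.cvtColor(np.ascontiguousarray(im),cv2.COLOR_BGR2HSV).astype(int)
    red=((hsv[...,0]<6)|(hsv[...,0]>174))&(hsv[...,1]>180)&(hsv[...,2]>90)
    n,l,s,ce=cv2.connectedComponentsWithStats(red.astype(np.uint8));i=1+np.argmax(s[1:,4])
    cu,cv=ce[i]+[u0,v0]
    zr=np.median(c['range_z'][v0:v1,u0:u1][l==i]);o,d=ray(c,cu,cv);print('cap px',cu,cv,s[i,4],'cap pt',o+d*zr)
    br=(hsv[...,0]>18)&(hsv[...,0]<30)&(hsv[...,1]>130)
    n,l,s,ce=cv2.connectedComponentsWithStats(br.astype(np.uint8))
    pts=np.argwhere(np.isin(l,[i for i in range(1,n) if s[i,4]>150]))[:,::-1]+[u0,v0]
    w=np.array([plane(c,u,v,zf)[:2] for u,v in pts]).astype(np.float32)
    print('foot',len(pts),cv2.minAreaRect(w))
E
python3 - <<'E'
from g import *
c=load('w1');gauge(c,(300,160,380,280))
im=c['img'][150:290,290:390,::-1];cv2.imwrite('pics/c2.png',cv2.resize(im,(430,600)))
h=cv2.cvtColor(np.ascontiguousarray(c['img'][:,:,::-1]),cv2.COLOR_BGR2HSV);print(h[200,335],h[200,310],h[260,330],h[260,355])
E
```

```text
cap px 336.515923566879 240.9267515923567 314 cap pt [0.57033587 0.26814218 0.13091203]
foot 1541 ((0.5698990821838379, 0.2680026590824127), (0.03405755013227463, 0.10909048467874527), 72.86084747314453)
[ 19 158 181] [ 17 112 191] [ 20 161 173] [ 17 110 192]
```

View pics/c2.png

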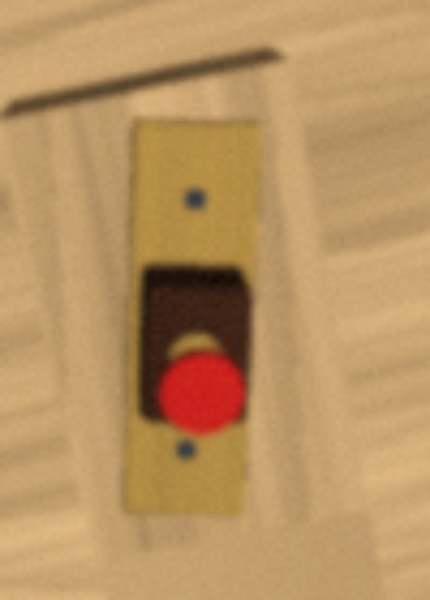

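drive_tool(moves=[{"rx":0,"ry":0,"rz":0.03,"dx":16.7,"dy":19.4,"dz":0,"grip":1},{"rx":0,"ry":0,"rz":0,"dx":0,"dy":0,"dz":20,"grip":1},{"rx":0,"ry":0,"rz":0,"dx":0,"dy":0,"dz":35,"grip":1},{"rx":0,"ry":0,"rz":0,"dx":0,"dy":0,"dz":30,"grip":0.8},{"rx":0,"ry":0,"rz":0,"dx":0,"dy":0,"dz":10,"grip":0.8},{"rx":0,"ry":0,"rz":0,"dx":0,"dy":0,"dz":0,"grip":0.8}])

```text
time: 2.2
ee_pos: [0.5682, 0.2695, 0.1329]
orientation: [-3.14, -0.003, 1.271]
wrist_force: [-0.4, 0.3, -0.4]
opening: 0.0779
```

Run:
```python
from g import *
s=robot.read_state();print(s['ee_pos'],s['orientation'],s['wrist_force'],s['opening'])
c=snap('wrist','w2')
gauge(c,(250,50,400,330))
```

```text
[0.56815077 0.26953979 0.13290614] [-3.13966113e+00 -2.94658244e-03  1.27069848e+00] [-0.40418202  0.25247529 -0.4422701 ] 0.07788876655081238
cap px 319.13535031847135 260.8184713375796 628 cap pt [0.57034398 0.26844649 0.13092233]
foot 2548 ((0.5704914927482605, 0.2683878242969513), (0.03362994268536568, 0.10895855724811554), 73.14151763916016)
```

View pics/w2.png

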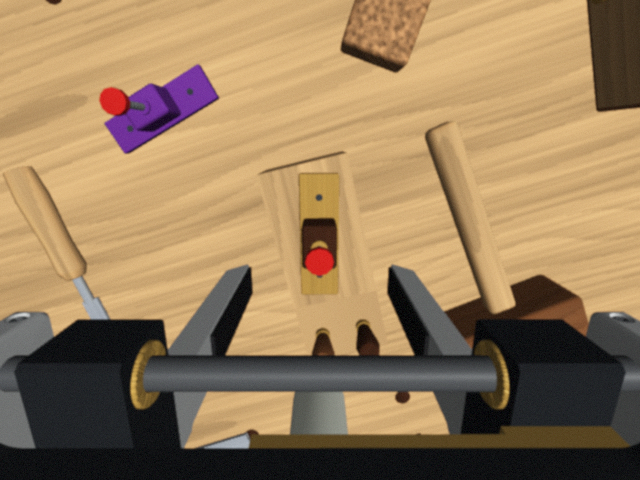

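Foot and cap agree again, and the jaws are centred within 2 mm. Descend and grip gently.

drive_tool(moves=[{"rx":0,"ry":0,"rz":0,"dx":-0.4,"dy":2.4,"dz":25,"grip":0.8},{"rx":0,"ry":0,"rz":0,"dx":0,"dy":0,"dz":25,"grip":0.7},{"rx":0,"ry":0,"rz":0,"dx":0,"dy":0,"dz":8,"grip":0.6},{"rx":0,"ry":0,"rz":0,"dx":0,"dy":0,"dz":2,"grip":0.5}])

```text
time: 2.58
ee_pos: [0.5735, 0.2717, 0.0809]
orientation: [3.137, -0.012, 1.272]
wrist_force: [0.5, 0.2, 0.5]
opening: 0.0584
```

Run:
```python
from g import *
s=robot.read_state();print(s['ee_pos'],s['orientation'],s['wrist_force'],s['opening'])
```

```text
[0.57349857 0.27165786 0.08090092] [ 3.13706167 -0.01163875  1.27216803] [0.50828297 0.16837884 0.45309313] 0.05839451643546921
```

```bash
cat > d.py <<'E'
import sys
from h import *
from scipy.spatial.transform import Rotation as R
def delta(x,y,z,yaw,wait=None):
    s=robot.read_state();r=R.from_euler('xyz',s['orientation']);t=R.from_euler('xyz',[np.pi,0,yaw])
    print('t',s['time'],'pos',s['ee_pos'].round(4),'rpy',s['orientation'].round(4),'F',s['wrist_force'].round(2),'op',round(s['opening'],4))
    print(' rot',(r.inv()*t).as_rotvec().round(4),' shift mm',(r.inv().apply(np.array([x,y,z])-s['ee_pos'])*1000).round(2))
if len(sys.argv)>4: delta(*map(float,sys.argv[1:5]))
E
python3 d.py .5704 .2684 .073 1.272
```

```text
t 2.5833 pos [0.5735 0.2717 0.0809] rpy [ 3.1371 -0.0116  1.2722] F [0.51 0.17 0.45] op 0.0584
 rot [ 0.0045 -0.0116  0.0001]  shift mm [-4.12 -2.04  7.84]
```

drive_tool(moves=[{"rx":0.0045,"ry":-0.0116,"rz":0,"dx":-4.1,"dy":-2,"dz":7,"grip":0.5},{"rx":0,"ry":0,"rz":0,"dx":0,"dy":0,"dz":0,"grip":0.5}])

```text
time: 2.75
ee_pos: [0.571, 0.2688, 0.0762]
orientation: [3.14, -0.001, 1.272]
wrist_force: [-0.3, -0.0, -0.2]
opening: 0.048
```

```bash
python3 d.py .5704 .2684 .073 1.272
```

```text
t 2.75 pos [0.571  0.2688 0.0762] rpy [ 3.1405e+00 -9.0000e-04  1.2724e+00] F [-0.33 -0.02 -0.18] op 0.048
 rot [ 0.0011 -0.0009  0.0004]  shift mm [-0.57 -0.46  3.17]
```

drive_tool(moves=[{"rx":0.001,"ry":-0.001,"rz":0,"dx":-0.5,"dy":-0.5,"dz":3,"grip":0.4},{"rx":0,"ry":0,"rz":0,"dx":0,"dy":0,"dz":0,"grip":0.35},{"rx":0,"ry":0,"rz":0,"dx":0,"dy":0,"dz":0,"grip":0.3},{"rx":0,"ry":0,"rz":0,"dx":0,"dy":0,"dz":0,"grip":0.25},{"rx":0,"ry":0,"rz":0,"dx":0,"dy":0,"dz":0,"grip":0.2},{"rx":0,"ry":0,"rz":0,"dx":0,"dy":0,"dz":0,"grip":0.2},{"rx":0,"ry":0,"rz":0,"dx":0,"dy":0,"dz":0,"grip":0.2}], newtons=25)

```text
time: 3.33
ee_pos: [0.5719, 0.2691, 0.077]
orientation: [3.139, -0.003, 1.272]
wrist_force: [0.9, -0.2, -2.5]
opening: 0.0193
```

```bash
python3 d.py .5704 .2684 .073 1.272
```

```text
t 3.3333 pos [0.5719 0.2691 0.077 ] rpy [ 3.1387e+00 -3.0000e-03  1.2724e+00] F [ 0.95 -0.19 -2.48] op 0.0193
 rot [ 0.0029 -0.003   0.0004]  shift mm [-1.16 -1.23  4.01]
```

The opening is 19 mm, but the stock should stop the jaws at 28 mm. Take a look.

Run:
```python
from g import *
c=snap('wrist','w3');s=snap('side','s3')
im=s['img'][150:250,220:340,::-1];cv2.imwrite('pics/s3c.png',cv2.resize(im,(720,600)))
gauge(c,(250,50,400,350))
```

```text
cap px 319.71374045801525 290.9074427480916 1048 cap pt [0.57042467 0.26943809 0.13100456]
foot 3266 ((0.5703786611557007, 0.26839524507522583), (0.03349434211850166, 0.10901901870965958), 73.0859146118164)
```

View pics/w3.png

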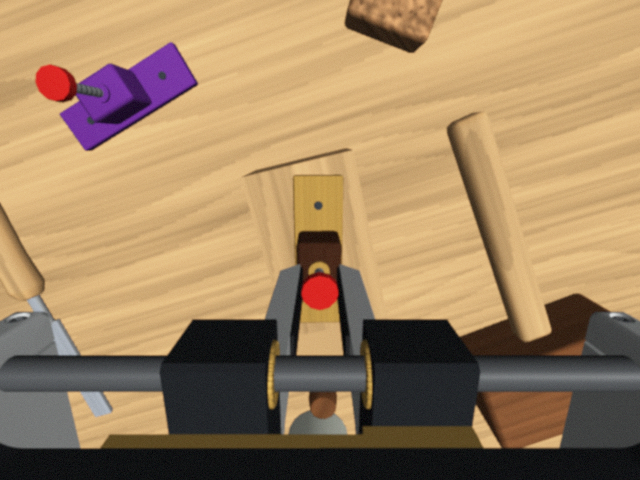

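View pics/s3c.png

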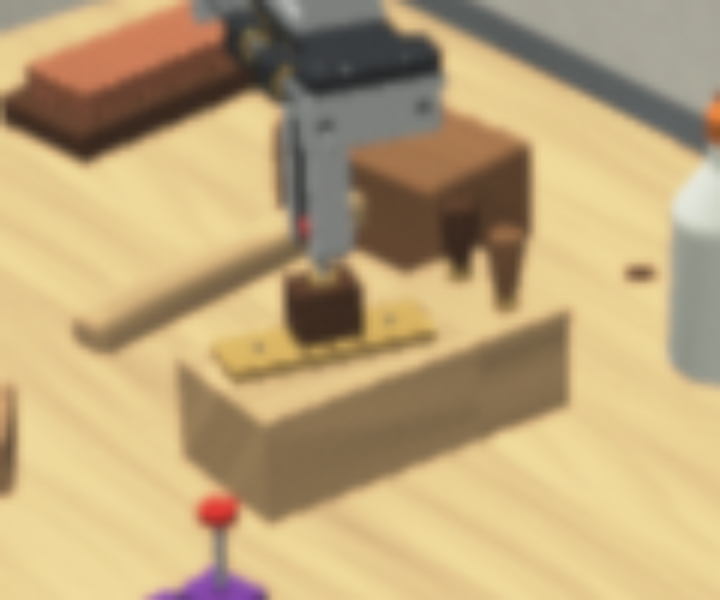

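Run:
```python
from g import *
s=load('side0' if 0 else 's3');w=load('w3');st=robot.read_state();p=st['ee_pos']
print('ee in side',proj(s,p),proj(s,p+[0,0,.025]),'wrist',proj(w,p))
# tip in crop: (335,270)/6 -> 
print('tip px',220+335/6,150+265/6, 'depths', pt(s,220+335/6,150+255/6), pt(s,220+335/6,150+230/6), pt(s,220+320/6,150+305/6))
for u in (290,345,350,295): 
  for v in (268,285,300): print(u,v,pt(w,u,v))
from scipy.spatial.transform import Rotation as R
w0=load('w1');
for f,e,r in (('w0',None,None),):pass
for n in('wrist0','w2','w3'):
  c=load(n);print(n,ray(c,320,240)[0])
t=snap('top','t3');print('top ee',proj(t,p));
```

```text
ee in side (np.float64(273.60497735101495), np.float64(202.45305320694223)) (np.float64(273.3588334780835), np.float64(195.22012809603638)) wrist (np.float64(319.72906444582884), np.float64(258.51712151986834))
tip px 275.8333333333333 194.16666666666666 depths [0.56998788 0.25402777 0.1183671 ] [0.56557177 0.24759791 0.13659767] [0.56372766 0.25936892 0.08994326]
290 268 [0.55711523 0.25646804 0.12086462]
290 285 [0.55738815 0.25836249 0.1438578 ]
290 300 [0.55721039 0.25988514 0.16081223]
345 268 [0.56563119 0.2853904  0.12173573]
345 285 [0.56540164 0.28376367 0.14340515]
345 300 [0.56477139 0.28266654 0.1597483 ]
350 268 [0.56656342 0.28799799 0.12141635]
350 285 [0.56574623 0.286112   0.14419849]
350 300 [0.56554128 0.28474891 0.15950242]
295 268 [0.55761422 0.25925547 0.12172713]
295 285 [0.55837037 0.2605365  0.1431944 ]
295 300 [0.56012158 0.26086705 0.15588813]
wrist0 [0.09484897 0.62244777 0.3824775 ]
w2 [0.49360267 0.29180827 0.35046581]
w3 [0.4962804  0.2916136  0.29417027]
top ee (np.float64(242.79130478300272), np.float64(217.95476241794756))
```

Run:
```python
from g import *
for n,z,us in(('w1',.2302,(228,234,410,406)),('w2',.1329,(246,396)),('w3',.077,(293,347))):
  c=load(n)
  for u in us:
    for v in range(258,290,3): 
      p=pt(c,u,v)
      if p[2]>z: print(n,u,v,(p-[0,0,z]).round(4)); break
c=load('w3');im=c['img'][220:340,250:390,::-1];cv2.imwrite('pics/w3c.png',cv2.resize(im,(700,600),interpolation=cv2.INTER_CUBIC))
```

```text
w1 228 267 [0.5256 0.2107 0.043 ]
w1 234 267 [0.5275 0.2126 0.0396]
w1 410 267 [0.552  0.3074 0.0434]
w1 406 264 [0.5519 0.3065 0.0383]
w2 246 264 [0.5458 0.2328 0.0387]
w2 396 267 [0.5705 0.3127 0.0432]
w3 293 267 [0.5576 0.2579 0.0423]
w3 347 267 [0.5661 0.2865 0.043 ]
```

View pics/w3c.png

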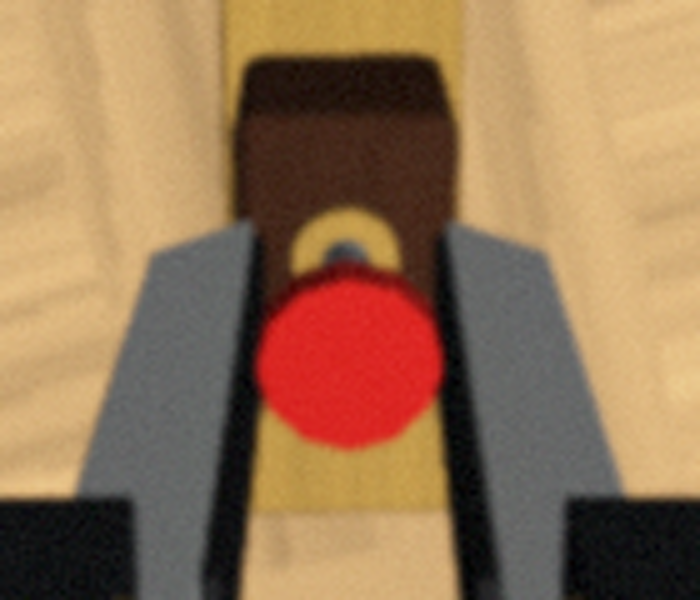

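The wrist and side pictures both show the jaws closed on the red cap, with fingertips at z≈0.11. The reported TCP says 0.077, so the real fingertips end about 35 mm above it. From now on I trust the pictures. The cap hasn't moved (z 0.131). I open the jaws and go lower.

drive_tool(moves=[{"rx":0.003,"ry":-0.003,"rz":0,"dx":-1.2,"dy":-1.2,"dz":0,"grip":0.3},{"rx":0,"ry":0,"rz":0,"dx":0,"dy":0,"dz":0,"grip":0.6},{"rx":0,"ry":0,"rz":0,"dx":0,"dy":0,"dz":0,"grip":0.6},{"rx":0,"ry":0,"rz":0,"dx":0,"dy":0,"dz":0,"grip":0.6},{"rx":0,"ry":0,"rz":0,"dx":0,"dy":0,"dz":0,"grip":0.6}])

```text
time: 3.9
ee_pos: [0.5705, 0.2687, 0.0772]
orientation: [-3.142, -0.0, 1.273]
wrist_force: [-0.6, 0.1, -0.2]
opening: 0.0491
```

```bash
python3 d.py .5704 .2684 .045 1.272
python3 - <<'E'
from g import *
c=snap('wrist','w4');gauge(c,(250,50,400,350))
E
```

```text
t 3.9 pos [0.5705 0.2687 0.0772] rpy [-3.1416e+00 -3.0000e-04  1.2726e+00] F [-0.65  0.11 -0.16] op 0.0491
 rot [-0.     -0.0003  0.0006]  shift mm [-0.29 -0.05 32.23]
cap px 319.5726660250241 292.12127045235803 1039 cap pt [0.57007959 0.26868809 0.13085217]
foot 3440 ((0.5703680515289307, 0.268485963344574), (0.03344534710049629, 0.1085875928401947), 73.13216400146484)
```

drive_tool(moves=[{"rx":0,"ry":0,"rz":0,"dx":-0.3,"dy":0,"dz":10,"grip":0.6},{"rx":0,"ry":0,"rz":0,"dx":0,"dy":0,"dz":10,"grip":0.6},{"rx":0,"ry":0,"rz":0,"dx":0,"dy":0,"dz":4,"grip":0.6},{"rx":0,"ry":0,"rz":0,"dx":0,"dy":0,"dz":0,"grip":0.6}])

```text
time: 4.28
ee_pos: [0.5703, 0.2684, 0.0505]
orientation: [-3.142, -0.0, 1.273]
wrist_force: [0.0, 0.9, -0.8]
opening: 0.0564
```

```bash
python3 d.py .5704 .2684 .042 1.272
python3 - <<'E'
from g import *
c=snap('wrist','w5');s=snap('side','s5')
z=robot.read_state()['ee_pos'][2]
im=s['img'][150:250,220:340,::-1];im2=c['img'][210:350,230:410,::-1]
cv2.imwrite('pics/w5c.png',np.hstack([cv2.resize(im,(400,333),interpolation=cv2.INTER_CUBIC),cv2.resize(im2,(400,333),interpolation=cv2.INTER_CUBIC)]))
E
```

```text
t 4.2833 pos [0.5703 0.2684 0.0505] rpy [-3.1415e+00 -4.0000e-04  1.2728e+00] F [ 0.01  0.87 -0.77] op 0.0564
 rot [-0.0001 -0.0004  0.0008]  shift mm [-0.    0.13  8.47]
```

View pics/w5c.png

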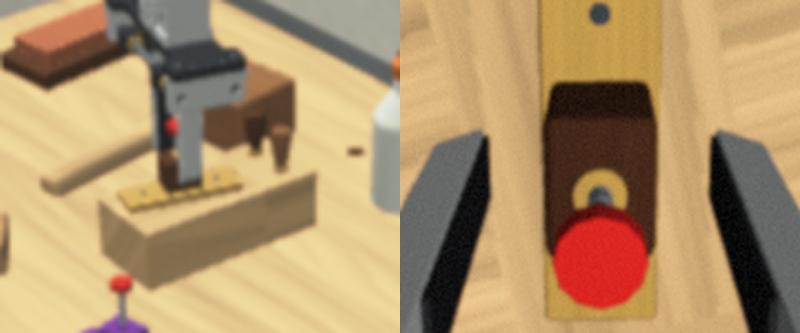

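The near finger now stands beside the stock. Go 7 mm lower and grip.

drive_tool(moves=[{"rx":0,"ry":0,"rz":0,"dx":0,"dy":0,"dz":6,"grip":0.5},{"rx":0,"ry":0,"rz":0,"dx":0,"dy":0,"dz":1,"grip":0.45},{"rx":0,"ry":0,"rz":0,"dx":0,"dy":0,"dz":0,"grip":0.4},{"rx":0,"ry":0,"rz":0,"dx":0,"dy":0,"dz":0,"grip":0.3},{"rx":0,"ry":0,"rz":0,"dx":0,"dy":0,"dz":0,"grip":0.2},{"rx":0,"ry":0,"rz":0,"dx":0,"dy":0,"dz":0,"grip":0.2},{"rx":0,"ry":0,"rz":0,"dx":0,"dy":0,"dz":0,"grip":0.2}], newtons=25)

```text
time: 4.97
ee_pos: [0.5711, 0.2687, 0.0442]
orientation: [3.14, -0.002, 1.273]
wrist_force: [0.7, -0.2, -2.4]
opening: 0.0281
```

```bash
python3 d.py .5704 .2684 .042 1.272
```

```text
t 4.9667 pos [0.5711 0.2687 0.0442] rpy [ 3.1404e+00 -1.5000e-03  1.2726e+00] F [ 0.66 -0.22 -2.38] op 0.0281
 rot [ 0.0012 -0.0015  0.0006]  shift mm [-0.44 -0.56  2.24]
```

The jaws stopped at 28.1 mm, the stock's width. Lift.

drive_tool(moves=[{"rx":0.001,"ry":-0.001,"rz":0,"dx":0,"dy":0,"dz":-5,"grip":0.2},{"rx":0,"ry":0,"rz":0,"dx":0,"dy":0,"dz":-12,"grip":0.2},{"rx":0,"ry":0,"rz":0,"dx":0,"dy":0,"dz":-20,"grip":0.2},{"rx":0,"ry":0,"rz":0,"dx":0,"dy":0,"dz":-20,"grip":0.2},{"rx":0,"ry":0,"rz":0,"dx":0,"dy":0,"dz":-20,"grip":0.2}], newtons=30)

```text
time: 5.38
ee_pos: [0.568, 0.2671, 0.1221]
orientation: [-3.136, 0.006, 1.272]
wrist_force: [0.5, 1.2, -4.1]
opening: 0.0275
```

```bash
python3 d.py .52 -.2 .122 1.272
python3 - <<'E'
from g import *
c=snap('side','s6');im=c['img'][120:250,200:340,::-1];cv2.imwrite('pics/s6c.png',cv2.resize(im,(640,594),interpolation=cv2.INTER_CUBIC))
E
```

```text
t 5.3833 pos [0.568  0.2671 0.1221] rpy [-3.1359  0.0061  1.2724] F [ 0.55  1.24 -4.11] op 0.0275
 rot [-0.0057  0.0061  0.0004]  shift mm [-460.56   91.47    2.33]
```

View pics/s6c.png

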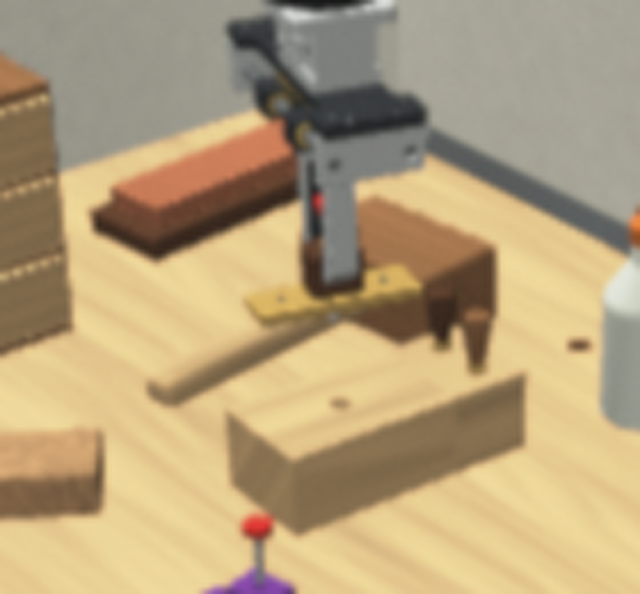

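The gauge is lifted, and the rack hole shows at about (274,208). Measure the rack hole and bore from the side view.

Run:
```python
from g import *
def dark(c,box):
    u0,v0,u1,v1=box
    g=cv2.cvtColor(np.ascontiguousarray(c['img'][v0:v1,u0:u1]),cv2.COLOR_RGB2GRAY).astype(float)
    w=np.clip(np.median(g)-15-g,0,None);yy,xx=np.mgrid[v0:v1,u0:u1]
    u,v=(w*xx).sum()/w.sum(),(w*yy).sum()/w.sum();print((w>0).sum(),u,v,plane(c,u,v,.06));return u,v
s=load('s6');dark(s,(268,204,281,213))
s0=load('side0');dark(s0,(370,295,384,307))
t=load('top0');dark(t,(394,243,405,254))
t3=load('t3');dark(t3,(394,243,405,254))
```

```text
11 273.9818181818182 207.9409090909091 [0.5700291 0.2657177 0.06     ]
30 374.47462686567167 300.97014925373134 [ 0.48455044 -0.23181568  0.06      ]
22 398.77588466579294 248.90563564875492 [ 0.48706318 -0.22848708  0.06      ]
24 398.76808266360507 248.91274397244547 [ 0.48703994 -0.22846265  0.06      ]
```

drive_tool(moves=[{"rx":-0.005,"ry":0.006,"rz":0,"dx":-10,"dy":3,"dz":-15,"grip":0.2},{"rx":0,"ry":0,"rz":0,"dx":-22,"dy":6.2,"dz":-5,"grip":0.2},{"rx":0,"ry":0,"rz":0,"dx":-32,"dy":9,"dz":0,"grip":0.2},{"rx":0,"ry":0,"rz":0,"dx":-32,"dy":9,"dz":0,"grip":0.2},{"rx":0,"ry":0,"rz":0,"dx":-32,"dy":9,"dz":0,"grip":0.2},{"rx":0,"ry":0,"rz":0,"dx":-32,"dy":9,"dz":0,"grip":0.2},{"rx":0,"ry":0,"rz":0,"dx":-32,"dy":9,"dz":0,"grip":0.2},{"rx":0,"ry":0,"rz":0,"dx":-32,"dy":9,"dz":0,"grip":0.2},{"rx":0,"ry":0,"rz":0,"dx":-32,"dy":9,"dz":0,"grip":0.2},{"rx":0,"ry":0,"rz":0,"dx":-32,"dy":9,"dz":0,"grip":0.2},{"rx":0,"ry":0,"rz":0,"dx":-32,"dy":9,"dz":0,"grip":0.2},{"rx":0,"ry":0,"rz":0,"dx":-32,"dy":9,"dz":0,"grip":0.2}])

```text
time: 6.43
ee_pos: [0.5626, -0.1034, 0.1542]
orientation: [3.132, -0.015, 1.286]
wrist_force: [1.2, 0.2, -3.5]
opening: 0.0277
```

```bash
python3 d.py .556 -.23 .135 1.272
```

```text
t 6.4333 pos [ 0.5626 -0.1034  0.1542] rpy [ 3.1316 -0.0152  1.2858] F [ 1.17  0.15 -3.45] op 0.0277
 rot [ 0.0099 -0.0152  0.0137]  shift mm [-123.6    29.11   17.63]
```

drive_tool(moves=[{"rx":0.01,"ry":-0.015,"rz":0.013,"dx":-30,"dy":7.5,"dz":4,"grip":0.2},{"rx":0,"ry":0,"rz":0,"dx":-30,"dy":7.5,"dz":4,"grip":0.2},{"rx":0,"ry":0,"rz":0,"dx":-30,"dy":7.5,"dz":4,"grip":0.2},{"rx":0,"ry":0,"rz":0,"dx":-20,"dy":5,"dz":4,"grip":0.2},{"rx":0,"ry":0,"rz":0,"dx":-5,"dy":1,"dz":0,"grip":0.2},{"rx":0,"ry":0,"rz":0,"dx":0,"dy":0,"dz":0,"grip":0.2}])

```text
time: 6.93
ee_pos: [0.5533, -0.2362, 0.141]
orientation: [3.139, 0.002, 1.263]
wrist_force: [-0.4, -0.4, -3.1]
opening: 0.0279
```

```bash
python3 d.py .556 -.23 .135 1.272
python3 - <<'E'
from g import *
c=snap('wrist','w7')
E
```

```text
t 6.9333 pos [ 0.5533 -0.2362  0.141 ] rpy [3.1386e+00 1.7000e-03 1.2626e+00] F [-0.39 -0.4  -3.06] op 0.0279
 rot [ 0.003   0.0017 -0.0094]  shift mm [6.76 0.67 5.95]
```

View pics/w7.png

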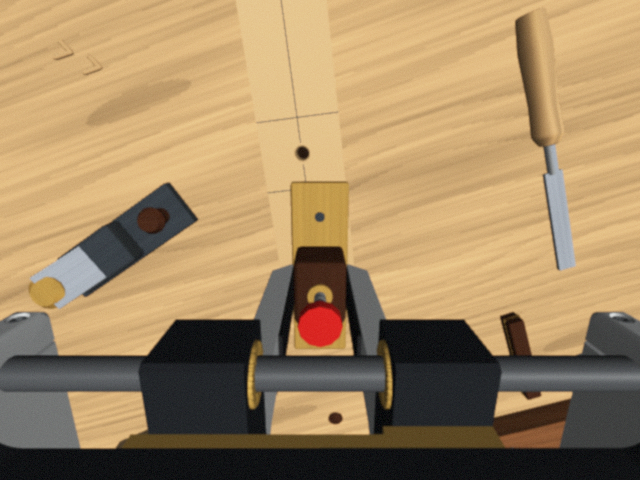

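The wrist view shows the held gauge, and the bore clear at (302,153) between the pencil lines. Measure the bore and the held gauge in the same picture.

Run:
```python
from g import *
c=load('w7');ez=.141
gauge(c,(280,175,360,355),zf=ez+.0158+.009)
g=cv2.cvtColor(np.ascontiguousarray(c['img'][140:166,288:317]),cv2.COLOR_RGB2GRAY)
m=(g<90).astype(np.uint8);n,l,s,ce=cv2.connectedComponentsWithStats(m);i=1+np.argmax(s[1:,4]);print(s[i],ce[i]+[288,140])
cn=max(cv2.findContours(m,cv2.RETR_EXTERNAL,cv2.CHAIN_APPROX_NONE)[0],key=len);(x,y),r=cv2.minEnclosingCircle(cn)
p=plane(c,x+288,y+140,.06);print(p,plane(c,*(ce[i]+[288,140]),.06),r)
print('leg z',[pt(c,u,v)[2].round(4) for u,v in((290,150),(315,165),(300,100))])
# foot top z depths
print('foot z',[pt(c,u,v)[2].round(4) for u,v in((310,200),(330,200),(310,235),(330,235))])
print('stock top',[pt(c,u,v)[2].round(4) for u,v in((305,275),(335,275),(305,290))])
```

```text
cap px 320.30590577305907 324.03450564034506 1507 cap pt [ 0.55224607 -0.23547642  0.22754621]
foot 4213 ((0.5522968769073486, -0.236032173037529), (0.033242542296648026, 0.10825664550065994), 72.47931671142578)
[  9   7  12  12 113] [302.30088496 152.44247788]
[ 0.48442429 -0.23058448  0.06      ] [ 0.48445672 -0.23032237  0.06      ] 6.265082359313965
leg z [np.float64(0.0583), np.float64(0.0584), np.float64(0.0586)]
foot z [np.float64(0.1655), np.float64(0.1642), np.float64(0.1637), np.float64(0.1639)]
stock top [np.float64(0.1952), np.float64(0.1963), np.float64(0.1952)]
```

```bash
python3 d.py .4854 -.2308 .100 1.272
```

```text
t 6.9833 pos [ 0.5534 -0.2356  0.141 ] rpy [3.1386e+00 1.6000e-03 1.2631e+00] F [-1.81  0.6  -4.41] op 0.0274
 rot [ 0.003   0.0016 -0.0089]  shift mm [-16.   -66.37  40.81]
```

drive_tool(moves=[{"rx":0.003,"ry":0.0016,"rz":-0.009,"dx":-5.3,"dy":-22,"dz":5,"grip":0.2},{"rx":0,"ry":0,"rz":0,"dx":-5.3,"dy":-22,"dz":10,"grip":0.2},{"rx":0,"ry":0,"rz":0,"dx":-5.3,"dy":-22,"dz":10,"grip":0.2},{"rx":0,"ry":0,"rz":0,"dx":0,"dy":0,"dz":10,"grip":0.2},{"rx":0,"ry":0,"rz":0,"dx":0,"dy":0,"dz":0,"grip":0.2}])

```text
time: 7.4
ee_pos: [0.486, -0.2238, 0.1064]
orientation: [3.139, -0.003, 1.281]
wrist_force: [-0.1, 0.5, -3.5]
opening: 0.028
```

```bash
python3 d.py .4855 -.2302 .068 1.272
```

```text
t 7.4 pos [ 0.486  -0.2238  0.1064] rpy [ 3.139  -0.0033  1.2809] F [-0.14  0.5  -3.47] op 0.028
 rot [ 0.0026 -0.0034  0.0089]  shift mm [-6.39  1.28 38.34]
```

drive_tool(moves=[{"rx":0.0026,"ry":-0.0034,"rz":0.009,"dx":-6.4,"dy":1.3,"dz":10,"grip":0.2},{"rx":0,"ry":0,"rz":0,"dx":0,"dy":0,"dz":15,"grip":0.2},{"rx":0,"ry":0,"rz":0,"dx":0,"dy":0,"dz":8,"grip":0.2},{"rx":0,"ry":0,"rz":0,"dx":0,"dy":0,"dz":0,"grip":0.2}])

```text
time: 7.73
ee_pos: [0.4891, -0.2284, 0.0732]
orientation: [3.139, -0.001, 1.276]
wrist_force: [-0.1, -0.6, -3.5]
opening: 0.0278
```

```bash
python3 d.py .4855 -.2302 .06 1.272
python3 - <<'E'
from g import *
c=snap('side','s8');im=c['img'][220:350,300:440,::-1];cv2.imwrite('pics/s8c.png',cv2.resize(im,(640,594),interpolation=cv2.INTER_CUBIC))
E
```

```text
t 7.7333 pos [ 0.4891 -0.2284  0.0732] rpy [ 3.1386e+00 -7.0000e-04  1.2756e+00] F [-0.07 -0.59 -3.51] op 0.0278
 rot [ 0.003  -0.0007  0.0036]  shift mm [-2.8  -2.97 13.15]
```

View pics/s8c.png

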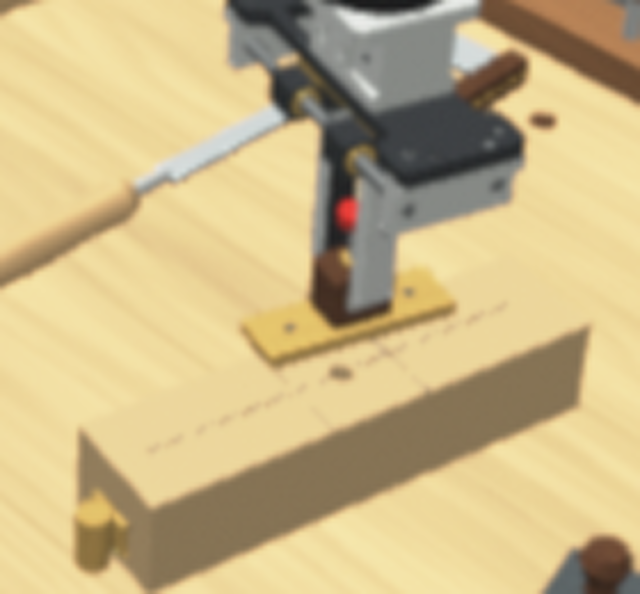

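The gauge hovers just over the bore, bore visible at crop (342,373). It is still about 4 mm off, as the readings also say. Correct it, then lower it.

drive_tool(moves=[{"rx":0.003,"ry":0,"rz":0.003,"dx":-2.8,"dy":-3,"dz":0,"grip":0.2},{"rx":0,"ry":0,"rz":0,"dx":0,"dy":0,"dz":0,"grip":0.2}])

```text
time: 7.95
ee_pos: [0.4861, -0.2306, 0.0743]
orientation: [3.141, -0.0, 1.273]
wrist_force: [-0.8, -0.1, -4.1]
opening: 0.0275
```

```bash
python3 d.py .4855 -.2302 .06 1.272
```

```text
t 7.95 pos [ 0.4861 -0.2306  0.0743] rpy [ 3.1412e+00 -3.0000e-04  1.2727e+00] F [-0.77 -0.06 -4.11] op 0.0275
 rot [ 0.0004 -0.0003  0.0007]  shift mm [ 0.22 -0.72 14.33]
```

drive_tool(moves=[{"rx":0,"ry":0,"rz":0,"dx":0.2,"dy":-0.7,"dz":6,"grip":0.2},{"rx":0,"ry":0,"rz":0,"dx":0,"dy":0,"dz":5,"grip":0.2},{"rx":0,"ry":0,"rz":0,"dx":0,"dy":0,"dz":0,"grip":0.2}])

```text
time: 8.2
ee_pos: [0.4863, -0.2306, 0.0636]
orientation: [3.139, -0.0, 1.272]
wrist_force: [-0.6, -0.4, -2.6]
opening: 0.0279
```

```bash
python3 d.py .4855 -.2302 .045 1.272
python3 - <<'E'
from g import *
c=snap('side','s9');im=c['img'][220:350,300:440,::-1];cv2.imwrite('pics/s9c.png',cv2.resize(im,(640,594),interpolation=cv2.INTER_CUBIC))
E
```

```text
t 8.2 pos [ 0.4863 -0.2306  0.0636] rpy [ 3.1390e+00 -5.0000e-04  1.2724e+00] F [-0.58 -0.37 -2.63] op 0.0279
 rot [ 0.0026 -0.0005  0.0004]  shift mm [ 0.14 -0.98 18.64]
```

View pics/s9c.png

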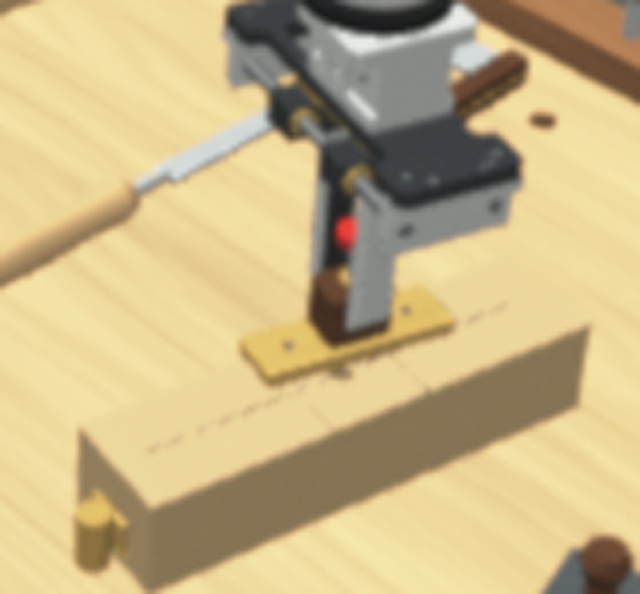

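Run:
```python
from g import *
s=load('s9');print(plane(s,376.0,293.3,.0884))
u,v=374.47,300.97;print(plane(s,u,v,.06))
hsv=cv2.cvtColor(np.ascontiguousarray(s['img'][280:306,350:402,::-1]),cv2.COLOR_BGR2HSV).astype(int)
print(proj(s,[.4844,-.2304,.0884]),proj(s,[.4852,-.2308,.0884]))
br=((hsv[...,0]>18)&(hsv[...,0]<30)&(hsv[...,1]>130)).astype(np.uint8)
pts=np.argwhere(br)[:,::-1]+[350,280]
w=np.array([plane(s,u,v,.0884)[:2] for u,v in pts]).astype(np.float32);print(len(w),cv2.minAreaRect(w))
```

```text
[ 0.48142739 -0.23685644  0.0884    ]
[ 0.48454247 -0.23180807  0.06      ]
(np.float64(374.8573306695687), np.float64(291.44177873122453)) (np.float64(375.21436937889155), np.float64(291.3821516739624))
295 ((0.4848923683166504, -0.22252734005451202), (0.06052073836326599, 0.10764248669147491), 75.06649017333984)
```

Run:
```python
from g import *
s=load('side0')
print('rack foot', proj(s,[.5704,.2684,.069]),'read',(240+175/5.18,170+190/5.18))
print('s8',proj(s,[.488,-.2286,.098]),'read',(376,289.1))
im=s['img'][195:225,250:305,::-1];cv2.imwrite('pics/a.png',cv2.resize(im,None,fx=8,fy=8,interpolation=cv2.INTER_CUBIC))
im=load('s9')['img'][275:310,345:405,::-1];cv2.imwrite('pics/b.png',cv2.resize(im,None,fx=12,fy=12,interpolation=cv2.INTER_CUBIC))
# verify bore location consistency
print(proj(s,[.4844,-.2304,.06]))
w=load('w7');st=[.5523,-.2358,.165]
```

```text
rack foot (np.float64(273.4452847261745), np.float64(204.99488131644551)) read (273.7837837837838, 206.67953667953668)
s8 (np.float64(375.64266796191214), np.float64(287.25969577462666)) read (376, 289.1)
(np.float64(373.99756062096344), np.float64(300.70393770073076))
```

View pics/a.png

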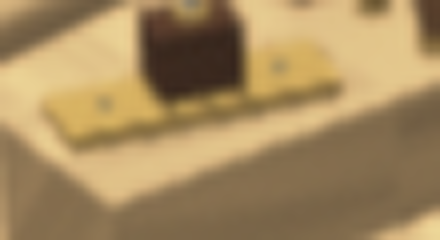

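View pics/b.png

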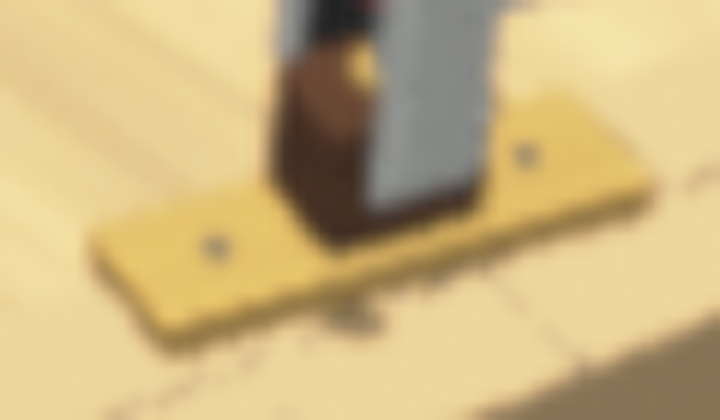

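The foot's screw midpoint in the side view (375.5,291.3) matches the predicted (375.2,291.4), and the same check holds at the rack. The gauge is over the bore within about 1 mm. Lower it.

drive_tool(moves=[{"rx":0.0026,"ry":0,"rz":0,"dx":0.1,"dy":-1,"dz":5,"grip":0.2},{"rx":0,"ry":0,"rz":0,"dx":0,"dy":0,"dz":4,"grip":0.2},{"rx":0,"ry":0,"rz":0,"dx":0,"dy":0,"dz":0,"grip":0.2}])

```text
time: 8.5
ee_pos: [0.4856, -0.2303, 0.0543]
orientation: [3.141, -0.001, 1.272]
wrist_force: [-0.0, -0.4, -4.0]
opening: 0.0272
```

```bash
python3 d.py .4855 -.2302 .0442 1.272
```

```text
t 8.5 pos [ 0.4856 -0.2303  0.0543] rpy [ 3.1413e+00 -5.0000e-04  1.2724e+00] F [-0.02 -0.42 -3.96] op 0.0272
 rot [ 0.0003 -0.0005  0.0004]  shift mm [ 0.03 -0.09 10.1 ]
```

Tip is about 5 mm into the bore, with no contact force. Continue down.

drive_tool(moves=[{"rx":0,"ry":0,"rz":0,"dx":0,"dy":0,"dz":4,"grip":0.2},{"rx":0,"ry":0,"rz":0,"dx":0,"dy":0,"dz":3,"grip":0.2},{"rx":0,"ry":0,"rz":0,"dx":0,"dy":0,"dz":1,"grip":0.2},{"rx":0,"ry":0,"rz":0,"dx":0,"dy":0,"dz":0,"grip":0.2}])

```text
time: 8.83
ee_pos: [0.4855, -0.2302, 0.0451]
orientation: [-3.141, -0.0, 1.272]
wrist_force: [-1.6, 0.2, -3.1]
opening: 0.0279
```

```bash
python3 d.py .4855 -.2302 .0442 1.272
```

```text
t 8.8333 pos [ 0.4855 -0.2302  0.0451] rpy [-3.1414e+00 -5.0000e-04  1.2724e+00] F [-1.59  0.18 -3.08] op 0.0279
 rot [-0.0002 -0.0005  0.0004]  shift mm [0.02 0.01 0.93]
```

drive_tool(moves=[{"rx":0,"ry":0,"rz":0,"dx":0,"dy":0,"dz":0.5,"grip":0.2},{"rx":0,"ry":0,"rz":0,"dx":0,"dy":0,"dz":0,"grip":0.2}])

```text
time: 9.0
ee_pos: [0.4855, -0.2303, 0.0445]
orientation: [-3.141, -0.0, 1.272]
wrist_force: [0.5, 0.1, -3.7]
opening: 0.0277
```

drive_tool(moves=[{"rx":0,"ry":0,"rz":0,"dx":0,"dy":0,"dz":0.5,"grip":0.2},{"rx":0,"ry":0,"rz":0,"dx":0,"dy":0,"dz":0,"grip":0.2}])

```text
time: 9.17
ee_pos: [0.4856, -0.2304, 0.0443]
orientation: [3.141, -0.0, 1.272]
wrist_force: [0.2, -0.2, -4.2]
opening: 0.0279
```

drive_tool(moves=[{"rx":0,"ry":0,"rz":0,"dx":0,"dy":0,"dz":0.5,"grip":0.2},{"rx":0,"ry":0,"rz":0,"dx":0,"dy":0,"dz":0,"grip":0.2}])

```text
time: 9.33
ee_pos: [0.4858, -0.2304, 0.0443]
orientation: [3.141, -0.001, 1.272]
wrist_force: [-0.1, 0.2, -4.5]
opening: 0.0279
```

drive_tool(moves=[{"rx":0,"ry":0,"rz":0,"dx":0,"dy":0,"dz":0.7,"grip":0.2},{"rx":0,"ry":0,"rz":0,"dx":0,"dy":0,"dz":0.7,"grip":0.2}])

```text
time: 9.5
ee_pos: [0.486, -0.2306, 0.0441]
orientation: [3.141, -0.001, 1.272]
wrist_force: [-9.5, 4.7, 21.9]
opening: 0.0278
```

drive_tool(moves=[{"rx":0,"ry":0,"rz":0,"dx":0,"dy":0,"dz":0.7,"grip":0.2},{"rx":0,"ry":0,"rz":0,"dx":0,"dy":0,"dz":0.7,"grip":0.2}])

```text
time: 9.67
ee_pos: [0.4859, -0.2305, 0.0441]
orientation: [3.14, -0.003, 1.272]
wrist_force: [-7.2, 3.9, 15.7]
opening: 0.0278
```

Contact: the wrist force rose to about +20 N, at the ee height where the foot sat on the rack (z 0.0441), so the foot is down. Let go.

drive_tool(moves=[{"rx":0,"ry":0,"rz":0,"dx":0,"dy":0,"dz":0,"grip":0.32},{"rx":0,"ry":0,"rz":0,"dx":0,"dy":0,"dz":0,"grip":0.4},{"rx":0,"ry":0,"rz":0,"dx":0,"dy":0,"dz":0,"grip":0.5},{"rx":0,"ry":0,"rz":0,"dx":0,"dy":0,"dz":0,"grip":0.6},{"rx":0,"ry":0,"rz":0,"dx":0,"dy":0,"dz":0,"grip":0.6}])

```text
time: 10.08
ee_pos: [0.487, -0.231, 0.045]
orientation: [3.138, -0.003, 1.272]
wrist_force: [0.2, -0.2, 0.1]
opening: 0.0534
```

```bash
python3 d.py .4855 -.2302 .18 1.272;python3 - <<'E'
from g import *
c=snap('wrist','w10');gauge(c,(240,80,400,360));print('foot z',[pt(c,u,v)[2].round(4) for u,v in((310,210),(330,210))],[pt(c,u,v)[2].round(4) for u,v in((280,210),(270,180),(360,220))])
im=snap('side','s10')['img'][265:315,335:415,::-1];cv2.imwrite('pics/b2.png',cv2.resize(im,None,fx=9,fy=9,interpolation=cv2.INTER_CUBIC))
E
```

```text
t 10.0833 pos [ 0.487 -0.231  0.045] rpy [ 3.1377e+00 -2.6000e-03  1.2719e+00] F [ 0.22 -0.17  0.14] op 0.0534
 rot [ 0.0039 -0.0026 -0.0001]  shift mm [   0.61   -1.17 -135.05]
cap px 320.68513513513517 321.2824324324324 1480 cap pt [ 0.484952   -0.23011557  0.13081944]
foot 4241 ((0.4850432872772217, -0.23050634562969208), (0.033234335482120514, 0.10836867988109589), 72.96867370605469)
foot z [np.float64(0.067), np.float64(0.0681)] [np.float64(0.0579), np.float64(0.059), np.float64(0.0579)]
```

View pics/b2.png

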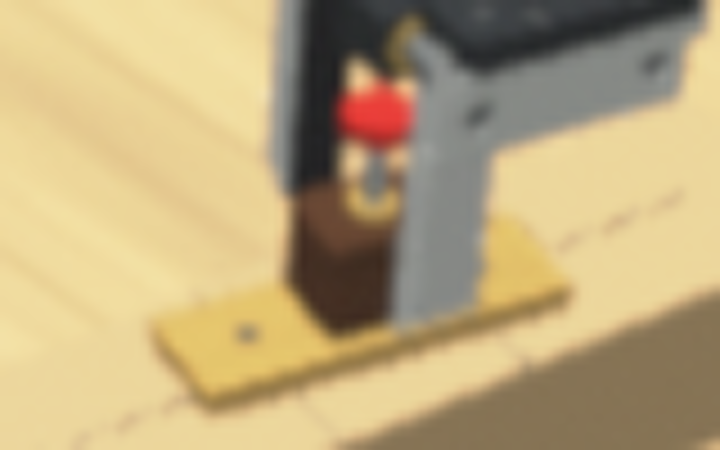

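View pics/w10.png

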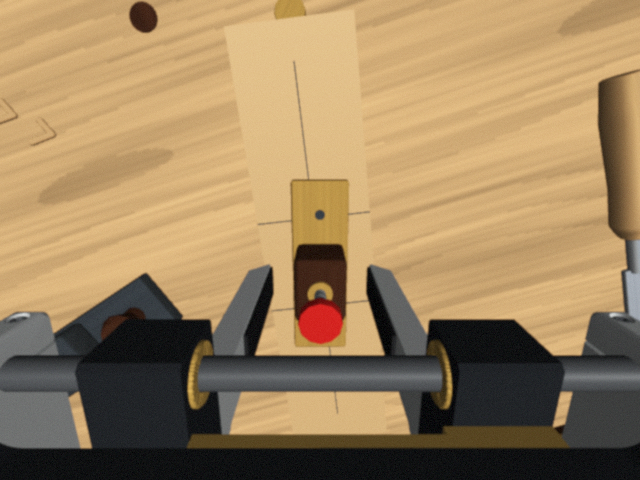

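The foot sits flat on the leg: centre (0.4850,-0.2305) against bore (0.4844,-0.2304). The cap is still at 0.131, so the rod is about 15 mm out. Rise clear of the cap, then close the fingers to press.

drive_tool(moves=[{"rx":0.004,"ry":-0.0026,"rz":0,"dx":0.6,"dy":-1.2,"dz":-15,"grip":0.6},{"rx":0,"ry":0,"rz":0,"dx":0,"dy":0,"dz":-25,"grip":0.6},{"rx":0,"ry":0,"rz":0,"dx":0,"dy":0,"dz":-25,"grip":0.6},{"rx":0,"ry":0,"rz":0,"dx":0,"dy":0,"dz":-10,"grip":0.6},{"rx":0,"ry":0,"rz":0,"dx":0,"dy":0,"dz":0,"grip":0.4},{"rx":0,"ry":0,"rz":0,"dx":0,"dy":0,"dz":0,"grip":0.2},{"rx":0,"ry":0,"rz":0,"dx":0,"dy":0,"dz":0,"grip":0},{"rx":0,"ry":0,"rz":0,"dx":0,"dy":0,"dz":0,"grip":0},{"rx":0,"ry":0,"rz":0,"dx":0,"dy":0,"dz":0,"grip":0}], newtons=10)

```text
time: 10.93
ee_pos: [0.484, -0.2291, 0.1187]
orientation: [-3.136, 0.001, 1.272]
wrist_force: [-0.6, 0.5, -0.3]
opening: 0.0266
```

```bash
python3 d.py .4855 -.2302 .11 1.272;python3 - <<'E'
from g import *
c=snap('wrist','w11');gauge(c,(240,80,400,360))
s=snap('side','s11');im=s['img'][230:320,320:430,::-1];cv2.imwrite('pics/b3.png',cv2.resize(im,None,fx=6,fy=6,interpolation=cv2.INTER_CUBIC))
E
```

```text
t 10.9333 pos [ 0.484  -0.2291  0.1187] rpy [-3.1357e+00  6.0000e-04  1.2718e+00] F [-0.59  0.48 -0.26] op 0.0266
 rot [-0.0059  0.0006 -0.0002]  shift mm [-0.57  1.83  8.69]
cap px 318.47949080622345 267.1173974540311 707 cap pt [ 0.48525255 -0.23038615  0.13087554]
foot 3109 ((0.513504683971405, -0.23855161666870117), (0.12332676351070404, 0.16720834374427795), 73.01348876953125)
```

View pics/b3.png

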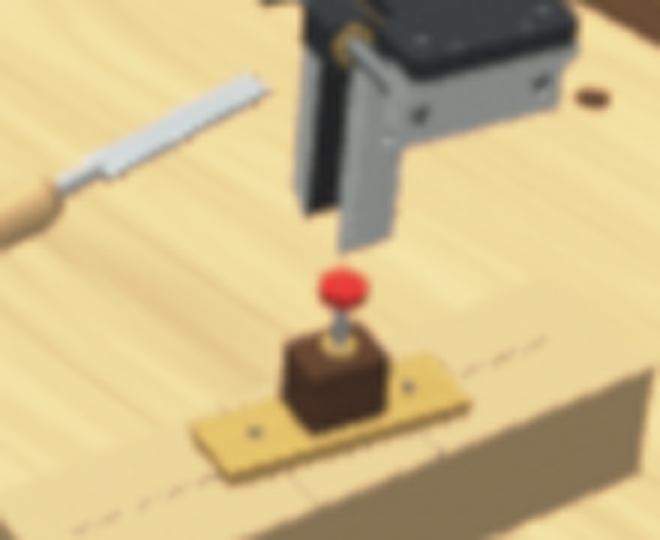

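View pics/w11.png

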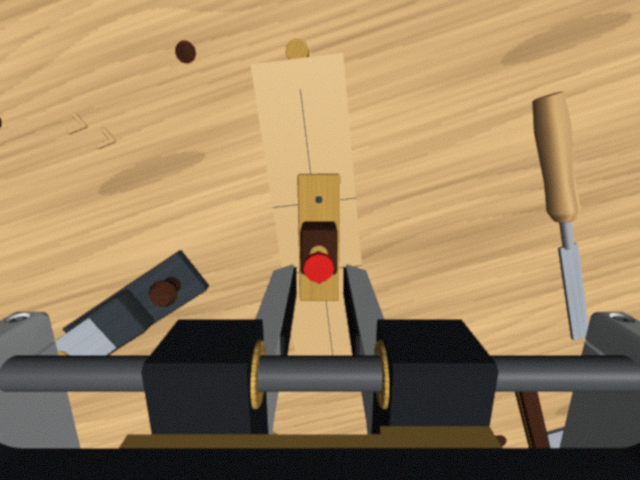

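The gauge stands alone on the leg and the fingers are above the cap, still closing. Finish closing and centre over the cap.

drive_tool(moves=[{"rx":-0.006,"ry":0,"rz":0,"dx":-0.6,"dy":1.8,"dz":0,"grip":0},{"rx":0,"ry":0,"rz":0,"dx":0,"dy":0,"dz":0,"grip":0},{"rx":0,"ry":0,"rz":0,"dx":0,"dy":0,"dz":5,"grip":0},{"rx":0,"ry":0,"rz":0,"dx":0,"dy":0,"dz":5,"grip":0},{"rx":0,"ry":0,"rz":0,"dx":0,"dy":0,"dz":0,"grip":0}])

```text
time: 11.45
ee_pos: [0.4852, -0.2303, 0.1069]
orientation: [-3.141, 0.001, 1.272]
wrist_force: [-0.1, 0.2, -0.6]
opening: 0.0003
```

```bash
python3 d.py .4858 -.2302 .10 1.272;python3 - <<'E'
from g import *
s=snap('side','s12');im=s['img'][230:320,320:430,::-1];cv2.imwrite('pics/b4.png',cv2.resize(im,None,fx=6,fy=6,interpolation=cv2.INTER_CUBIC))
E
```

```text
t 11.45 pos [ 0.4852 -0.2303  0.1069] rpy [-3.1411e+00  8.0000e-04  1.2717e+00] F [-0.09  0.21 -0.57] op 0.0003
 rot [-0.0005  0.0008 -0.0003]  shift mm [0.31 0.5  6.89]
```

View pics/b4.png

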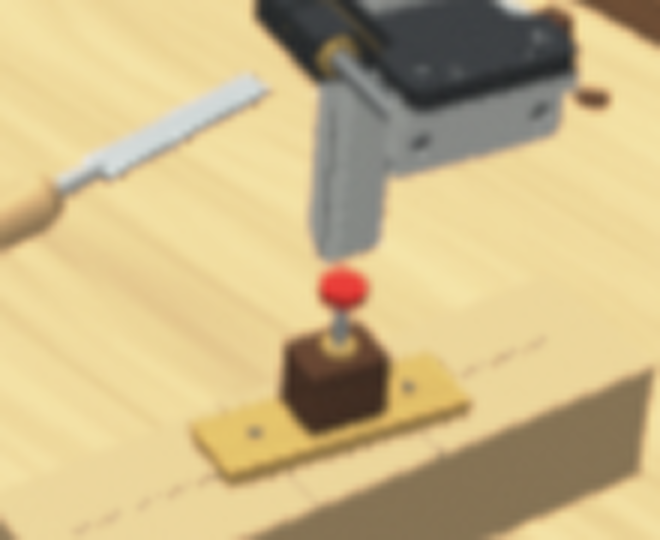

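drive_tool(moves=[{"rx":0,"ry":0,"rz":0,"dx":0.3,"dy":0.5,"dz":3,"grip":0},{"rx":0,"ry":0,"rz":0,"dx":0,"dy":0,"dz":3,"grip":0},{"rx":0,"ry":0,"rz":0,"dx":0,"dy":0,"dz":1,"grip":0},{"rx":0,"ry":0,"rz":0,"dx":0,"dy":0,"dz":0.4,"grip":0},{"rx":0,"ry":0,"rz":0,"dx":0,"dy":0,"dz":0.4,"grip":0}])

```text
time: 11.92
ee_pos: [0.486, -0.2303, 0.0985]
orientation: [-3.141, 0.001, 1.272]
wrist_force: [0.5, -0.7, -0.1]
opening: 0.0004
```

drive_tool(moves=[{"rx":0,"ry":0,"rz":0,"dx":0,"dy":0,"dz":0.4,"grip":0},{"rx":0,"ry":0,"rz":0,"dx":0,"dy":0,"dz":0.4,"grip":0},{"rx":0,"ry":0,"rz":0,"dx":0,"dy":0,"dz":0.4,"grip":0},{"rx":0,"ry":0,"rz":0,"dx":0,"dy":0,"dz":0.4,"grip":0}])

```text
time: 12.25
ee_pos: [0.4861, -0.2304, 0.097]
orientation: [-3.142, 0.001, 1.272]
wrist_force: [-0.3, 1.1, 0.3]
opening: 0.0007
```

drive_tool(moves=[{"rx":0,"ry":0,"rz":0,"dx":0,"dy":0,"dz":0.4,"grip":0},{"rx":0,"ry":0,"rz":0,"dx":0,"dy":0,"dz":0.4,"grip":0},{"rx":0,"ry":0,"rz":0,"dx":0,"dy":0,"dz":0.4,"grip":0},{"rx":0,"ry":0,"rz":0,"dx":0,"dy":0,"dz":0.4,"grip":0}])

```text
time: 12.58
ee_pos: [0.4862, -0.2304, 0.0954]
orientation: [3.141, 0.001, 1.272]
wrist_force: [-0.3, -0.2, 0.7]
opening: 0.0006
```

drive_tool(moves=[{"rx":0,"ry":0,"rz":0,"dx":0,"dy":0,"dz":0.4,"grip":0},{"rx":0,"ry":0,"rz":0,"dx":0,"dy":0,"dz":0.4,"grip":0},{"rx":0,"ry":0,"rz":0,"dx":0,"dy":0,"dz":0.4,"grip":0},{"rx":0,"ry":0,"rz":0,"dx":0,"dy":0,"dz":0.4,"grip":0}])

```text
time: 12.92
ee_pos: [0.4862, -0.2303, 0.0936]
orientation: [3.141, 0.001, 1.272]
wrist_force: [-0.2, -0.4, 0.3]
opening: 0.0007
```

drive_tool(moves=[{"rx":0,"ry":0,"rz":0,"dx":0,"dy":0,"dz":0.4,"grip":0},{"rx":0,"ry":0,"rz":0,"dx":0,"dy":0,"dz":0.4,"grip":0},{"rx":0,"ry":0,"rz":0,"dx":0,"dy":0,"dz":0.4,"grip":0},{"rx":0,"ry":0,"rz":0,"dx":0,"dy":0,"dz":0.4,"grip":0}])

```text
time: 13.25
ee_pos: [0.4863, -0.2304, 0.0921]
orientation: [3.141, 0.001, 1.272]
wrist_force: [-1.3, 1.0, 2.7]
opening: 0.0003
```

drive_tool(moves=[{"rx":0,"ry":0,"rz":0,"dx":0,"dy":0,"dz":0.4,"grip":0},{"rx":0,"ry":0,"rz":0,"dx":0,"dy":0,"dz":0.4,"grip":0},{"rx":0,"ry":0,"rz":0,"dx":0,"dy":0,"dz":0.4,"grip":0},{"rx":0,"ry":0,"rz":0,"dx":0,"dy":0,"dz":0.4,"grip":0}])

```text
time: 13.58
ee_pos: [0.4862, -0.2304, 0.0905]
orientation: [3.141, 0.001, 1.272]
wrist_force: [-1.7, -0.5, 2.9]
opening: 0.0005
```

```bash
python3 d.py .4858 -.2302 .09 1.272;python3 - <<'E'
from g import *
s=snap('side','s13');im=s['img'][230:320,320:430,::-1];cv2.imwrite('pics/b5.png',cv2.resize(im,None,fx=6,fy=6,interpolation=cv2.INTER_CUBIC))
E
```

```text
t 13.5833 pos [ 0.4862 -0.2304  0.0905] rpy [3.1413e+00 6.0000e-04 1.2716e+00] F [-1.75 -0.51  2.92] op 0.0005
 rot [ 0.0003  0.0006 -0.0004]  shift mm [ 0.05 -0.48  0.46]
```

View pics/b5.png

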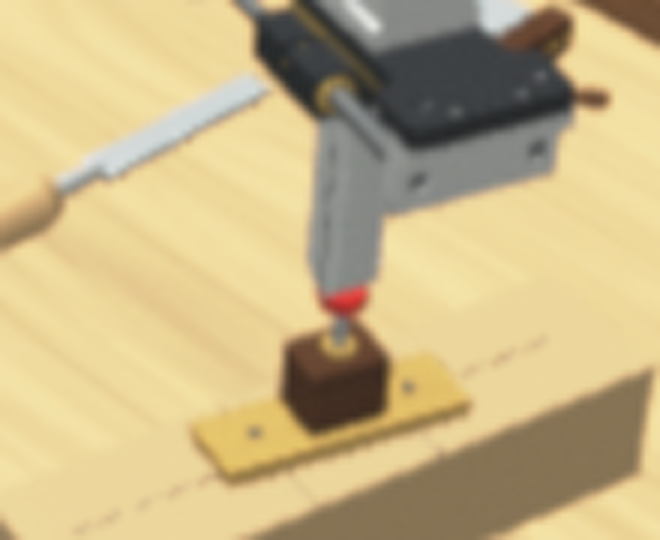

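The fingertips press the cap, with a steady sliding force of about 3 N. Contact was near ee z 0.093, so the fingertip offset is about 38 mm. Keep going slowly and watch the force.

drive_tool(moves=[{"rx":0,"ry":0,"rz":0,"dx":0,"dy":0,"dz":0.4,"grip":0},{"rx":0,"ry":0,"rz":0,"dx":0,"dy":0,"dz":0.4,"grip":0},{"rx":0,"ry":0,"rz":0,"dx":0,"dy":0,"dz":0.4,"grip":0},{"rx":0,"ry":0,"rz":0,"dx":0,"dy":0,"dz":0.4,"grip":0}])

```text
time: 13.97
ee_pos: [0.4862, -0.2304, 0.0887]
orientation: [3.141, 0.001, 1.272]
wrist_force: [-0.1, -0.0, 2.7]
opening: 0.0006
```

drive_tool(moves=[{"rx":0,"ry":0,"rz":0,"dx":0,"dy":0,"dz":0.4,"grip":0},{"rx":0,"ry":0,"rz":0,"dx":0,"dy":0,"dz":0.4,"grip":0},{"rx":0,"ry":0,"rz":0,"dx":0,"dy":0,"dz":0.4,"grip":0}])

```text
time: 14.22
ee_pos: [0.4863, -0.2304, 0.0873]
orientation: [3.141, 0.001, 1.272]
wrist_force: [-1.8, 0.7, 2.6]
opening: 0.0007
```

drive_tool(moves=[{"rx":0,"ry":0,"rz":0,"dx":0,"dy":0,"dz":0.4,"grip":0},{"rx":0,"ry":0,"rz":0,"dx":0,"dy":0,"dz":0.4,"grip":0},{"rx":0,"ry":0,"rz":0,"dx":0,"dy":0,"dz":0.4,"grip":0}])

```text
time: 14.47
ee_pos: [0.4863, -0.2304, 0.086]
orientation: [3.141, 0.001, 1.272]
wrist_force: [-1.2, 0.7, 3.4]
opening: 0.0004
```

drive_tool(moves=[{"rx":0,"ry":0,"rz":0,"dx":0,"dy":0,"dz":0.4,"grip":0},{"rx":0,"ry":0,"rz":0,"dx":0,"dy":0,"dz":0.4,"grip":0},{"rx":0,"ry":0,"rz":0,"dx":0,"dy":0,"dz":0.4,"grip":0}])

```text
time: 14.72
ee_pos: [0.4863, -0.2304, 0.0847]
orientation: [3.141, 0.001, 1.272]
wrist_force: [-0.3, 0.3, 2.6]
opening: 0.0002
```

drive_tool(moves=[{"rx":0,"ry":0,"rz":0,"dx":0,"dy":0,"dz":0.4,"grip":0},{"rx":0,"ry":0,"rz":0,"dx":0,"dy":0,"dz":0.4,"grip":0},{"rx":0,"ry":0,"rz":0,"dx":0,"dy":0,"dz":0.4,"grip":0}])

```text
time: 14.97
ee_pos: [0.4862, -0.2304, 0.0833]
orientation: [3.141, 0.001, 1.272]
wrist_force: [-0.9, -0.1, 3.1]
opening: 0.0002
```

drive_tool(moves=[{"rx":0,"ry":0,"rz":0,"dx":0,"dy":0,"dz":0.4,"grip":0},{"rx":0,"ry":0,"rz":0,"dx":0,"dy":0,"dz":0.4,"grip":0},{"rx":0,"ry":0,"rz":0,"dx":0,"dy":0,"dz":0.4,"grip":0}])

```text
time: 15.22
ee_pos: [0.4863, -0.2304, 0.082]
orientation: [3.141, 0.001, 1.272]
wrist_force: [-0.2, 0.8, 2.7]
opening: 0.0007
```

drive_tool(moves=[{"rx":0,"ry":0,"rz":0,"dx":0,"dy":0,"dz":0.4,"grip":0},{"rx":0,"ry":0,"rz":0,"dx":0,"dy":0,"dz":0.4,"grip":0},{"rx":0,"ry":0,"rz":0,"dx":0,"dy":0,"dz":0.4,"grip":0}])

```text
time: 15.47
ee_pos: [0.4863, -0.2304, 0.0806]
orientation: [3.141, 0.001, 1.272]
wrist_force: [-0.6, 0.7, 2.6]
opening: 0.0009
```

drive_tool(moves=[{"rx":0,"ry":0,"rz":0,"dx":0,"dy":0,"dz":0.4,"grip":0},{"rx":0,"ry":0,"rz":0,"dx":0,"dy":0,"dz":0.4,"grip":0}])

```text
time: 15.63
ee_pos: [0.4862, -0.2304, 0.0798]
orientation: [3.141, 0.001, 1.272]
wrist_force: [0.0, 0.3, 2.5]
opening: 0.0004
```

drive_tool(moves=[{"rx":0,"ry":0,"rz":0,"dx":0,"dy":0,"dz":0.4,"grip":0},{"rx":0,"ry":0,"rz":0,"dx":0,"dy":0,"dz":0.4,"grip":0}])

```text
time: 15.8
ee_pos: [0.4863, -0.2304, 0.0789]
orientation: [3.141, 0.001, 1.272]
wrist_force: [-1.3, 0.6, 2.6]
opening: 0.0005
```

drive_tool(moves=[{"rx":0,"ry":0,"rz":0,"dx":0,"dy":0,"dz":0.4,"grip":0},{"rx":0,"ry":0,"rz":0,"dx":0,"dy":0,"dz":0.4,"grip":0}])

```text
time: 15.97
ee_pos: [0.4862, -0.2304, 0.078]
orientation: [3.141, 0.001, 1.272]
wrist_force: [-1.1, 0.8, 1.7]
opening: 0.0006
```

drive_tool(moves=[{"rx":0,"ry":0,"rz":0,"dx":0,"dy":0,"dz":0.4,"grip":0},{"rx":0,"ry":0,"rz":0,"dx":0,"dy":0,"dz":0.4,"grip":0}])

```text
time: 16.13
ee_pos: [0.4863, -0.2304, 0.0771]
orientation: [3.141, 0.001, 1.272]
wrist_force: [-0.2, 0.5, 3.0]
opening: 0.0007
```

drive_tool(moves=[{"rx":0,"ry":0,"rz":0,"dx":0,"dy":0,"dz":0.4,"grip":0},{"rx":0,"ry":0,"rz":0,"dx":0,"dy":0,"dz":0.4,"grip":0}])

```text
time: 16.3
ee_pos: [0.4862, -0.2304, 0.0762]
orientation: [3.141, 0.001, 1.272]
wrist_force: [-0.5, -0.6, 2.4]
opening: 0.0006
```

drive_tool(moves=[{"rx":0,"ry":0,"rz":0,"dx":0,"dy":0,"dz":0.4,"grip":0},{"rx":0,"ry":0,"rz":0,"dx":0,"dy":0,"dz":0.4,"grip":0}])

```text
time: 16.47
ee_pos: [0.4862, -0.2304, 0.0753]
orientation: [3.141, 0.001, 1.272]
wrist_force: [-0.3, 1.0, 2.8]
opening: 0.0006
```

Run:
```python
from g import *
s=snap('side','s14');im=s['img'][230:320,320:430,::-1];cv2.imwrite('pics/b6.png',cv2.resize(im,None,fx=6,fy=6,interpolation=cv2.INTER_CUBIC))
```

```text
(no output)
```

View pics/b6.png

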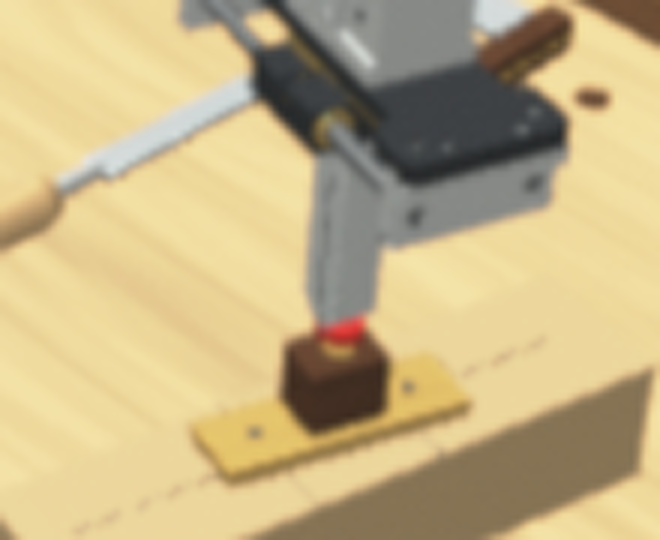

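The cap is close above the stock, rod about 33 mm out, and no bottom yet; the limit is 34 mm. Use smaller steps.

drive_tool(moves=[{"rx":0,"ry":0,"rz":0,"dx":0,"dy":0,"dz":0.4,"grip":0}])

```text
time: 16.6
ee_pos: [0.4862, -0.2304, 0.0748]
orientation: [3.141, 0.001, 1.272]
wrist_force: [-1.0, 1.1, 2.0]
opening: 0.0006
```

drive_tool(moves=[{"rx":0,"ry":0,"rz":0,"dx":0,"dy":0,"dz":0.4,"grip":0}])

```text
time: 16.68
ee_pos: [0.4863, -0.2304, 0.0744]
orientation: [3.141, 0.001, 1.272]
wrist_force: [-0.7, 0.6, 5.4]
opening: 0.0004
```

drive_tool(moves=[{"rx":0,"ry":0,"rz":0,"dx":0,"dy":0,"dz":0.4,"grip":0}])

```text
time: 16.77
ee_pos: [0.4863, -0.2304, 0.0742]
orientation: [3.141, 0.001, 1.272]
wrist_force: [-2.0, 1.6, 10.0]
opening: 0.0004
```

drive_tool(moves=[{"rx":0,"ry":0,"rz":0,"dx":0,"dy":0,"dz":0.3,"grip":0}])

```text
time: 16.85
ee_pos: [0.4863, -0.2304, 0.0741]
orientation: [3.141, 0.0, 1.272]
wrist_force: [-3.2, 1.6, 10.5]
opening: 0.0008
```

The rod has stopped: z stalled at 0.0741 and the force is about 10 N, well under 25 N. Raise the fingers and check.

drive_tool(moves=[{"rx":0,"ry":0,"rz":0,"dx":0,"dy":0,"dz":-1,"grip":0},{"rx":0,"ry":0,"rz":0,"dx":0,"dy":0,"dz":-10,"grip":0},{"rx":0,"ry":0,"rz":0,"dx":0,"dy":0,"dz":-20,"grip":0},{"rx":0,"ry":0,"rz":0,"dx":0,"dy":0,"dz":-15,"grip":0.4},{"rx":0,"ry":0,"rz":0,"dx":0,"dy":0,"dz":0,"grip":0.6},{"rx":0,"ry":0,"rz":0,"dx":0,"dy":0,"dz":0,"grip":0.6},{"rx":0,"ry":0,"rz":0,"dx":0,"dy":0,"dz":0,"grip":0.6},{"rx":0,"ry":0,"rz":0,"dx":0,"dy":0,"dz":0,"grip":0.6}])

```text
time: 17.52
ee_pos: [0.4859, -0.2305, 0.1232]
orientation: [-3.142, 0.001, 1.271]
wrist_force: [0.2, 0.3, -0.4]
opening: 0.0305
```

```bash
python3 d.py .4858 -.2302 .06 1.272;python3 - <<'E'
from g import *
c=snap('wrist','w15');gauge(c,(260,150,390,300));
im=c['img'][150:330,230:410,::-1];
s=snap('side','s15');im2=s['img'][255:315,345:405,::-1]
cv2.imwrite('pics/b7.png',np.hstack([cv2.resize(im,(390,390),interpolation=cv2.INTER_CUBIC),cv2.resize(im2,(390,390),interpolation=cv2.INTER_CUBIC)]))
E
```

```text
t 17.5167 pos [ 0.4859 -0.2305  0.1232] rpy [-3.1415e+00  9.0000e-04  1.2712e+00] F [ 0.17  0.29 -0.4 ] op 0.0305
 rot [-0.      0.0009 -0.0008]  shift mm [ 0.3  -0.19 63.17]
cap px 319.6375 253.096875 640 cap pt [ 0.48582032 -0.23060225  0.1119553 ]
foot 2851 ((0.48512399196624756, -0.23052941262722015), (0.03331897035241127, 0.10859737545251846), 73.08132934570312)
```

View pics/b7.png

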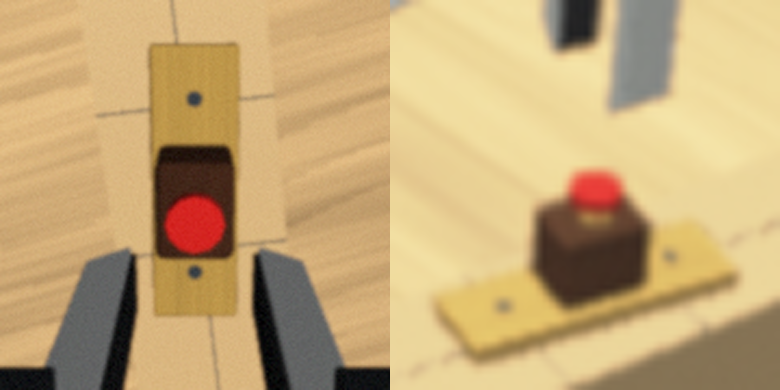

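The gauge stands flat and undisturbed on the leg, centre (0.4851,-0.2305), 0.7 mm from the bore. The cap went from 0.131 to 0.112, so the rod is about 34 mm out. Regrip the stock.

drive_tool(moves=[{"rx":0,"ry":0,"rz":0,"dx":0.3,"dy":0,"dz":0,"grip":0.6},{"rx":0,"ry":0,"rz":0,"dx":0,"dy":0,"dz":0,"grip":0.6},{"rx":0,"ry":0,"rz":0,"dx":0,"dy":0,"dz":15,"grip":0.6},{"rx":0,"ry":0,"rz":0,"dx":0,"dy":0,"dz":25,"grip":0.6},{"rx":0,"ry":0,"rz":0,"dx":0,"dy":0,"dz":20,"grip":0.6},{"rx":0,"ry":0,"rz":0,"dx":0,"dy":0,"dz":5,"grip":0.6},{"rx":0,"ry":0,"rz":0,"dx":0,"dy":0,"dz":0,"grip":0.6}])

```text
time: 18.2
ee_pos: [0.4857, -0.2304, 0.0549]
orientation: [-3.14, 0.001, 1.271]
wrist_force: [-0.8, 0.2, -0.3]
opening: 0.0566
```

```bash
python3 d.py .486 -.2303 .0465 1.272
```

```text
t 18.2 pos [ 0.4857 -0.2304  0.0549] rpy [-3.1405e+00  1.5000e-03  1.2710e+00] F [-0.8   0.2  -0.26] op 0.0566
 rot [-0.0011  0.0015 -0.001 ]  shift mm [0.18 0.32 8.41]
```

drive_tool(moves=[{"rx":-0.001,"ry":0.0015,"rz":-0.001,"dx":0.2,"dy":0.3,"dz":8,"grip":0.5},{"rx":0,"ry":0,"rz":0,"dx":0,"dy":0,"dz":2,"grip":0.5},{"rx":0,"ry":0,"rz":0,"dx":0,"dy":0,"dz":0,"grip":0.35},{"rx":0,"ry":0,"rz":0,"dx":0,"dy":0,"dz":0,"grip":0.2},{"rx":0,"ry":0,"rz":0,"dx":0,"dy":0,"dz":0,"grip":0.2},{"rx":0,"ry":0,"rz":0,"dx":0,"dy":0,"dz":0,"grip":0.2},{"rx":0,"ry":0,"rz":0,"dx":0,"dy":0,"dz":0,"grip":0.2}], newtons=25)

```text
time: 18.78
ee_pos: [0.4875, -0.2308, 0.0472]
orientation: [3.139, -0.0, 1.272]
wrist_force: [1.0, 0.1, -4.2]
opening: 0.0277
```

```bash
python3 d.py .486 -.2303 .1465 1.272
```

```text
t 18.7833 pos [ 0.4875 -0.2308  0.0472] rpy [ 3.1385e+00 -4.0000e-04  1.2721e+00] F [ 0.96  0.08 -4.23] op 0.0277
 rot [ 0.0031 -0.0004  0.0001]  shift mm [  0.1   -1.29 -99.3 ]
```

drive_tool(moves=[{"rx":0.002,"ry":0,"rz":0,"dx":0,"dy":0,"dz":-5,"grip":0.2},{"rx":0,"ry":0,"rz":0,"dx":0,"dy":0,"dz":-10,"grip":0.2},{"rx":0,"ry":0,"rz":0,"dx":0,"dy":0,"dz":-10,"grip":0.2}], newtons=30)

```text
time: 19.03
ee_pos: [0.486, -0.2303, 0.0724]
orientation: [-3.139, -0.0, 1.272]
wrist_force: [0.8, 0.7, -3.2]
opening: 0.0277
```

```bash
python3 d.py .4865 -.2306 .1465 1.272
```

```text
t 19.0333 pos [ 0.486  -0.2303  0.0724] rpy [-3.1389e+00 -3.0000e-04  1.2721e+00] F [ 0.75  0.65 -3.22] op 0.0277
 rot [-0.0027 -0.0003  0.0001]  shift mm [ -0.16   0.34 -74.08]
```

drive_tool(moves=[{"rx":-0.0027,"ry":0,"rz":0,"dx":0,"dy":0.3,"dz":-15,"grip":0.2},{"rx":0,"ry":0,"rz":0,"dx":0,"dy":0,"dz":-20,"grip":0.2},{"rx":0,"ry":0,"rz":0,"dx":0,"dy":0,"dz":-25,"grip":0.2},{"rx":0,"ry":0,"rz":0,"dx":0,"dy":0,"dz":-15,"grip":0.2},{"rx":0,"ry":0,"rz":0,"dx":0,"dy":0,"dz":0,"grip":0.2}])

```text
time: 19.45
ee_pos: [0.4863, -0.2312, 0.1566]
orientation: [3.139, 0.0, 1.271]
wrist_force: [1.2, -0.6, -4.3]
opening: 0.0276
```

```bash
python3 d.py .5704 .2684 .1465 1.272
python3 - <<'E'
from g import *
c=snap('wrist','w16');z=robot.read_state()['ee_pos'];print(z)
gauge(c,(260,150,390,360),zf=z[2]+.0158+.009-.002)
s=snap('side','s16');im=s['img'][200:320,310:450,::-1];cv2.imwrite('pics/b8.png',np.hstack([cv2.resize(im,(400,343),interpolation=cv2.INTER_CUBIC),cv2.resize(c['img'][160:360,210:430,::-1],(390,343))]))
w=load('w7')
for f in('w7','w16'):
  c=load(f);print(f,'foot z',np.median([pt(c,u,v)[2] for u in range(305,335,3) for v in range(200,212,3)]),'stock',np.median([pt(c,u,v)[2] for u in range(300,340,3) for v in (272,276,280)]))
E
```

```text
t 19.45 pos [ 0.4863 -0.2312  0.1566] rpy [3.1388 0.     1.2707] F [ 1.18 -0.6  -4.31] op 0.0276
 rot [ 0.0028  0.     -0.0013]  shift mm [502.14 -67.33   9.94]
[ 0.48602857 -0.23100792  0.15541601]
cap px 320.0988047808765 299.66772908366534 1255 cap pt [ 0.48436661 -0.23042646  0.22178772]
foot 4970 ((0.4940887689590454, -0.21821290254592896), (0.06310693919658661, 0.12052571773529053), 73.16523742675781)
w7 foot z 0.1641002143279575 stock 0.19586344840796077
w16 foot z 0.1772239471273156 stock 0.2089711039338735
```

View pics/b8.png

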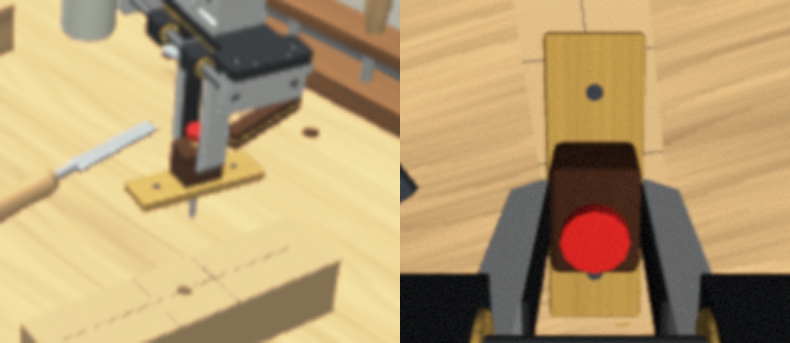

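The gauge is held with its rod visibly out (tip near crop (192,212)). Check where to stop so the rack hole is visible to the wrist camera.

Run:
```python
from g import *
c=load('w16');e=np.array([.486,-.231,.06])
for d in ([0,0],[0,.05],[0,-.05],[-.04,.05],[-.02,.06],[-.065,0]): print(d,proj(c,e+[*d,0]))
t=load('top0');print('glue',plane(t,265,147,.15))
```

```text
[0, 0] (np.float64(319.8609839199809), np.float64(223.7182873825139))
[0, 0.05] (np.float64(370.3309046193035), np.float64(208.65330892083009))
[0, -0.05] (np.float64(270.62140893218975), np.float64(238.41601478876075))
[-0.04, 0.05] (np.float64(359.17751931820516), np.float64(167.67503036026443))
[-0.02, 0.06] (np.float64(375.24434553318156), np.float64(185.33865624612076))
[-0.065, 0] (np.float64(298.8538844305065), np.float64(157.42226830043194))
glue [0.78261191 0.19617476 0.15      ]
```

drive_tool(moves=[{"rx":0.003,"ry":0,"rz":-0.001,"dx":10,"dy":-1.1,"dz":0,"grip":0.2},{"rx":0,"ry":0,"rz":0,"dx":22,"dy":-2.4,"dz":0,"grip":0.2},{"rx":0,"ry":0,"rz":0,"dx":32,"dy":-3.5,"dz":0,"grip":0.2},{"rx":0,"ry":0,"rz":0,"dx":32,"dy":-3.5,"dz":0,"grip":0.2},{"rx":0,"ry":0,"rz":0,"dx":32,"dy":-3.5,"dz":0,"grip":0.2},{"rx":0,"ry":0,"rz":0,"dx":32,"dy":-3.5,"dz":0,"grip":0.2},{"rx":0,"ry":0,"rz":0,"dx":32,"dy":-3.5,"dz":0,"grip":0.2},{"rx":0,"ry":0,"rz":0,"dx":32,"dy":-3.5,"dz":0,"grip":0.2},{"rx":0,"ry":0,"rz":0,"dx":32,"dy":-3.5,"dz":0,"grip":0.2},{"rx":0,"ry":0,"rz":0,"dx":32,"dy":-3.5,"dz":0,"grip":0.2},{"rx":0,"ry":0,"rz":0,"dx":25,"dy":-2.7,"dz":0,"grip":0.2},{"rx":0,"ry":0,"rz":0,"dx":15,"dy":-1.5,"dz":0,"grip":0.2}])

```text
time: 20.55
ee_pos: [0.5404, 0.113, 0.1393]
orientation: [-3.118, 0.009, 1.267]
wrist_force: [-0.4, -0.3, -4.2]
opening: 0.0277
```

```bash
python3 d.py .5715 .2183 .155 1.272
```

```text
t 20.55 pos [0.5404 0.113  0.1393] rpy [-3.1182  0.0089  1.2674] F [-0.45 -0.26 -4.17] op 0.0277
 rot [-0.0234  0.0088 -0.0047]  shift mm [109.62  -2.12 -16.59]
```

drive_tool(moves=[{"rx":-0.023,"ry":0.009,"rz":-0.005,"dx":25,"dy":-0.5,"dz":-8,"grip":0.2},{"rx":0,"ry":0,"rz":0,"dx":28,"dy":-0.5,"dz":-5,"grip":0.2},{"rx":0,"ry":0,"rz":0,"dx":28,"dy":-0.5,"dz":-3,"grip":0.2},{"rx":0,"ry":0,"rz":0,"dx":15,"dy":0,"dz":0,"grip":0.2},{"rx":0,"ry":0,"rz":0,"dx":0,"dy":0,"dz":0,"grip":0.2},{"rx":0,"ry":0,"rz":0,"dx":0,"dy":0,"dz":0,"grip":0.2}])

```text
time: 21.05
ee_pos: [0.5612, 0.2179, 0.1463]
orientation: [-3.13, 0.007, 1.281]
wrist_force: [-0.3, -0.4, -4.9]
opening: 0.0276
```

```bash
python3 - <<'E'
from g import *
c=snap('wrist','w17')
E
python3 d.py .5715 .2683 .14 1.272
```

```text
t 21.1 pos [0.5609 0.2178 0.1461] rpy [-3.1299  0.0074  1.2806] F [-0.35  1.1  -4.17] op 0.0273
 rot [-0.0117  0.0074  0.0086]  shift mm [51.49 -4.27  5.78]
```

View pics/w17.png

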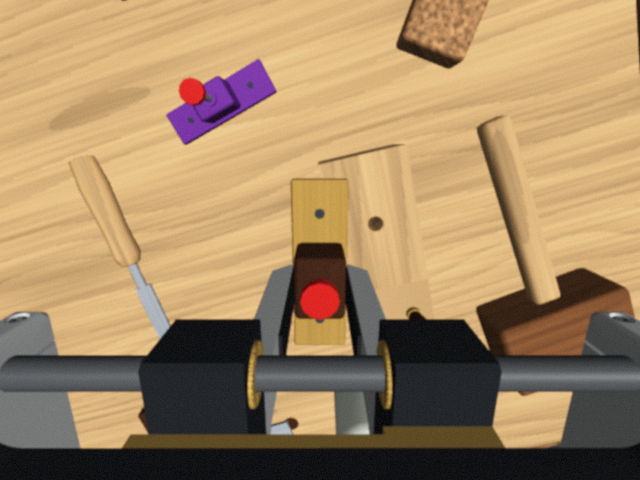

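The rack hole is clear at (375,224), right of the held gauge. Measure it and the gauge.

Run:
```python
from g import *
c=load('w17');g=cv2.cvtColor(np.ascontiguousarray(c['img'][205:245,355:400]),cv2.COLOR_RGB2GRAY)
m=(g<110).astype(np.uint8);cn=max(cv2.findContours(m,cv2.RETR_EXTERNAL,cv2.CHAIN_APPROX_NONE)[0],key=len);(x,y),r=cv2.minEnclosingCircle(cn)
print(x+355,y+205,r,plane(c,x+355,y+205,.06),cv2.contourArea(cn))
gauge(c,(285,170,352,350),zf=.1461+.0145+.009)
```

```text
375.2916660308838 223.3229160308838 6.837632656097412 [0.57124654 0.26789234 0.06      ] 125.0
cap px 319.81825334382376 299.43823760818253 1271 cap pt [0.56018741 0.21873589 0.21133692]
foot 4832 ((0.5586661696434021, 0.21859854459762573), (0.033185943961143494, 0.10728830844163895), 73.42694854736328)
```

```bash
python3 d.py .5722 .2676 .11 1.272
```

```text
t 21.1 pos [0.5609 0.2178 0.1461] rpy [-3.1299  0.0074  1.2806] F [-0.35  1.1  -4.17] op 0.0273
 rot [-0.0117  0.0074  0.0086]  shift mm [51.24 -3.05 35.77]
```

drive_tool(moves=[{"rx":-0.0117,"ry":0.0074,"rz":0.0086,"dx":15,"dy":-1,"dz":0,"grip":0.2},{"rx":0,"ry":0,"rz":0,"dx":20,"dy":-1.5,"dz":0,"grip":0.2},{"rx":0,"ry":0,"rz":0,"dx":14,"dy":-0.5,"dz":5,"grip":0.2},{"rx":0,"ry":0,"rz":0,"dx":0,"dy":0,"dz":10,"grip":0.2},{"rx":0,"ry":0,"rz":0,"dx":0,"dy":0,"dz":5,"grip":0.2},{"rx":0,"ry":0,"rz":0,"dx":0,"dy":0,"dz":0,"grip":0.2}])

```text
time: 21.6
ee_pos: [0.5715, 0.2604, 0.1215]
orientation: [-3.139, 0.005, 1.264]
wrist_force: [0.1, -0.7, -4.5]
opening: 0.0272
```

```bash
python3 d.py .5722 .2676 .09 1.272
```

```text
t 21.6 pos [0.5715 0.2604 0.1215] rpy [-3.1393  0.0049  1.2644] F [ 0.11 -0.74 -4.48] op 0.0272
 rot [-0.0023  0.0049 -0.0076]  shift mm [ 7.18 -1.46 31.43]
```

drive_tool(moves=[{"rx":-0.002,"ry":0.005,"rz":-0.008,"dx":7.2,"dy":-1.5,"dz":5,"grip":0.2},{"rx":0,"ry":0,"rz":0,"dx":0,"dy":0,"dz":12,"grip":0.2},{"rx":0,"ry":0,"rz":0,"dx":0,"dy":0,"dz":6,"grip":0.2},{"rx":0,"ry":0,"rz":0,"dx":0,"dy":0,"dz":0,"grip":0.2}])

```text
time: 21.93
ee_pos: [0.5722, 0.2656, 0.0956]
orientation: [-3.141, 0.001, 1.27]
wrist_force: [0.1, -0.2, -4.6]
opening: 0.0277
```

```bash
python3 d.py .5722 .2676 .085 1.272
```

```text
t 21.9333 pos [0.5722 0.2656 0.0956] rpy [-3.1411e+00  7.0000e-04  1.2704e+00] F [ 0.07 -0.21 -4.57] op 0.0277
 rot [-0.0005  0.0007 -0.0016]  shift mm [ 1.94 -0.61 10.65]
```

drive_tool(moves=[{"rx":0,"ry":0,"rz":0,"dx":2,"dy":-0.6,"dz":2,"grip":0.2},{"rx":0,"ry":0,"rz":0,"dx":0,"dy":0,"dz":0,"grip":0.2}])

```text
time: 22.1
ee_pos: [0.572, 0.2671, 0.0929]
orientation: [-3.141, 0.001, 1.27]
wrist_force: [-0.9, 0.5, -3.8]
opening: 0.0278
```

```bash
python3 d.py .5722 .2676 .085 1.272
python3 - <<'E'
from g import *
s=snap('side','s18');im=s['img'][165:235,235:325,::-1];cv2.imwrite('pics/b9.png',cv2.resize(im,None,fx=8,fy=8,interpolation=cv2.INTER_CUBIC))
E
```

```text
t 22.1 pos [0.572  0.2671 0.0929] rpy [-3.1406e+00  1.5000e-03  1.2697e+00] F [-0.9   0.49 -3.78] op 0.0278
 rot [-0.001   0.0015 -0.0023]  shift mm [0.5  0.01 7.93]
```

View pics/b9.png

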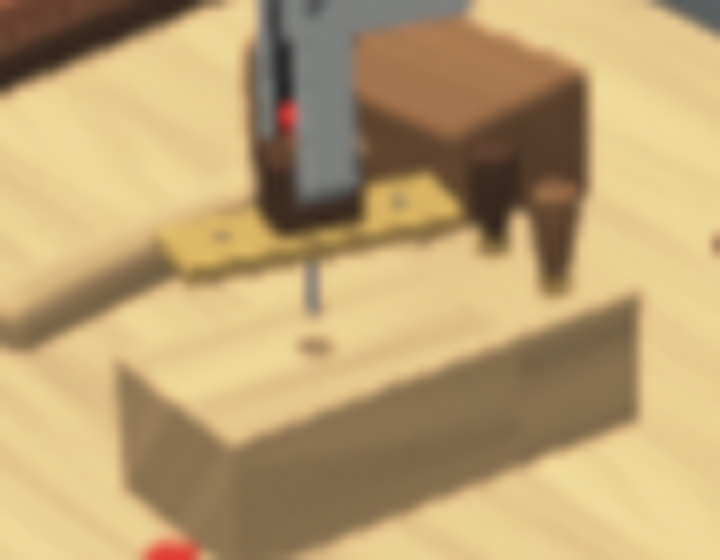

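The rod tip at crop (312,312) is directly above the hole at (314,347). Lower it in.

drive_tool(moves=[{"rx":0,"ry":0,"rz":0,"dx":0.5,"dy":0,"dz":6,"grip":0.2},{"rx":0,"ry":0,"rz":0,"dx":0,"dy":0,"dz":5,"grip":0.2},{"rx":0,"ry":0,"rz":0,"dx":0,"dy":0,"dz":4,"grip":0.2},{"rx":0,"ry":0,"rz":0,"dx":0,"dy":0,"dz":0,"grip":0.2}])

```text
time: 22.48
ee_pos: [0.573, 0.2676, 0.0777]
orientation: [3.141, 0.0, 1.269]
wrist_force: [-0.4, 0.1, -5.5]
opening: 0.0277
```

```bash
python3 d.py .5722 .2676 .0455 1.272
python3 - <<'E'
from g import *
s=snap('side','s19');im=s['img'][165:235,235:325,::-1];cv2.imwrite('pics/b10.png',cv2.resize(im,None,fx=8,fy=8,interpolation=cv2.INTER_CUBIC))
E
```

```text
t 22.4833 pos [0.573  0.2676 0.0777] rpy [3.1410e+00 1.0000e-04 1.2695e+00] F [-0.36  0.1  -5.52] op 0.0277
 rot [ 0.0006  0.0001 -0.0025]  shift mm [-0.25 -0.81 32.24]
```

View pics/b10.png

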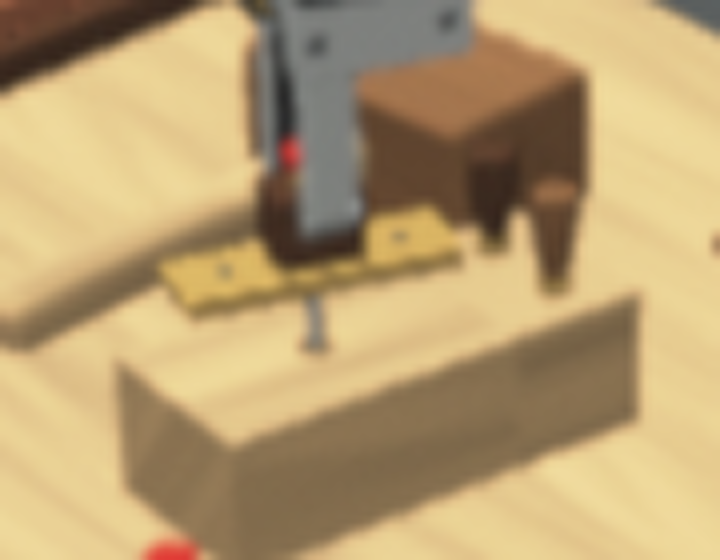

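The tip is entering the hole, with no contact force. Continue down.

drive_tool(moves=[{"rx":0,"ry":0,"rz":-0.002,"dx":-0.2,"dy":-0.8,"dz":5,"grip":0.2},{"rx":0,"ry":0,"rz":0,"dx":0,"dy":0,"dz":4,"grip":0.2},{"rx":0,"ry":0,"rz":0,"dx":0,"dy":0,"dz":4,"grip":0.2}])

```text
time: 22.78
ee_pos: [0.5729, 0.2679, 0.0651]
orientation: [3.14, -0.001, 1.272]
wrist_force: [-0.5, -0.1, -4.5]
opening: 0.0274
```

drive_tool(moves=[{"rx":0,"ry":0,"rz":0,"dx":0,"dy":0,"dz":5,"grip":0.2},{"rx":0,"ry":0,"rz":0,"dx":0,"dy":0,"dz":4,"grip":0.2},{"rx":0,"ry":0,"rz":0,"dx":0,"dy":0,"dz":2,"grip":0.2}])

```text
time: 23.03
ee_pos: [0.5726, 0.2678, 0.0522]
orientation: [3.14, -0.001, 1.272]
wrist_force: [-0.2, -1.1, -3.7]
opening: 0.028
```

```bash
python3 d.py .5722 .2676 .0455 1.272
```

```text
t 23.0333 pos [0.5726 0.2678 0.0522] rpy [ 3.1402e+00 -7.0000e-04  1.2717e+00] F [-0.18 -1.11 -3.74] op 0.028
 rot [ 0.0014 -0.0007 -0.0003]  shift mm [-0.32 -0.33  6.71]
```

drive_tool(moves=[{"rx":0.001,"ry":0,"rz":0,"dx":-0.3,"dy":-0.3,"dz":3,"grip":0.2},{"rx":0,"ry":0,"rz":0,"dx":0,"dy":0,"dz":1,"grip":0.2}])

```text
time: 23.2
ee_pos: [0.572, 0.2675, 0.0473]
orientation: [-3.141, -0.0, 1.272]
wrist_force: [-0.2, -0.2, -4.1]
opening: 0.0273
```

drive_tool(moves=[{"rx":0,"ry":0,"rz":0,"dx":0,"dy":0,"dz":0.6,"grip":0.2},{"rx":0,"ry":0,"rz":0,"dx":0,"dy":0,"dz":0.6,"grip":0.2}])

```text
time: 23.37
ee_pos: [0.572, 0.2675, 0.0468]
orientation: [-3.141, -0.0, 1.272]
wrist_force: [-9.0, -4.0, 14.6]
opening: 0.0278
```

drive_tool(moves=[{"rx":0,"ry":0,"rz":0,"dx":0,"dy":0,"dz":0.6,"grip":0.2}])

```text
time: 23.45
ee_pos: [0.572, 0.2675, 0.0468]
orientation: [-3.141, -0.001, 1.272]
wrist_force: [-4.8, -2.2, 5.3]
opening: 0.0276
```

Contact at ee z 0.0468; the regrip on the leg was at 0.0472, so the foot is seated. Release and rise.

drive_tool(moves=[{"rx":0,"ry":0,"rz":0,"dx":0,"dy":0,"dz":0,"grip":0.32},{"rx":0,"ry":0,"rz":0,"dx":0,"dy":0,"dz":0,"grip":0.4},{"rx":0,"ry":0,"rz":0,"dx":0,"dy":0,"dz":0,"grip":0.5},{"rx":0,"ry":0,"rz":0,"dx":0,"dy":0,"dz":0,"grip":0.6},{"rx":0,"ry":0,"rz":0,"dx":0,"dy":0,"dz":0,"grip":0.6},{"rx":0,"ry":0,"rz":0,"dx":0,"dy":0,"dz":-15,"grip":0.6},{"rx":0,"ry":0,"rz":0,"dx":0,"dy":0,"dz":-25,"grip":0.6},{"rx":0,"ry":0,"rz":0,"dx":0,"dy":0,"dz":-30,"grip":0.6},{"rx":0,"ry":0,"rz":0,"dx":0,"dy":0,"dz":-20,"grip":0.6},{"rx":0,"ry":0,"rz":0,"dx":0,"dy":0,"dz":0,"grip":0.6}])

```text
time: 24.28
ee_pos: [0.5726, 0.2673, 0.1407]
orientation: [3.141, -0.001, 1.271]
wrist_force: [-0.1, -0.1, -1.1]
opening: 0.0564
```

```bash
python3 d.py .5722 .2676 .0455 1.272
python3 - <<'E'
from g import *
c=snap('wrist','w20');gauge(c,(270,150,380,310))
print('foot z',np.median([pt(c,u,v)[2] for u in range(310,330,3) for v in range(195,207,3)]))
s=snap('side','s20');im=s['img'][165:235,235:325,::-1]
cv2.imwrite('pics/b11.png',np.hstack([cv2.resize(im,(400,311),interpolation=cv2.INTER_CUBIC),cv2.resize(c['img'][140:320,210:430,::-1],(390,311))]))
t=snap('top','t20');a=load('t3');d=cv2.absdiff(t['img'],a['img']).max(2)
n,l,st,ce=cv2.connectedComponentsWithStats((d>50).astype(np.uint8))
for i in range(1,n):
  if st[i,4]>15: print(st[i])
E
```

```text
t 24.2833 pos [0.5726 0.2673 0.1407] rpy [ 3.1414e+00 -6.0000e-04  1.2712e+00] F [-0.07 -0.1  -1.11] op 0.0564
 rot [ 0.0002 -0.0006 -0.0008]  shift mm [ 0.11 -0.44 95.2 ]
cap px 319.48090277777777 243.18576388888889 576 cap pt [0.57055835 0.26768326 0.11177946]
foot 2625 ((0.5700828433036804, 0.2677767872810364), (0.03376119211316109, 0.10872949659824371), 72.91751861572266)
foot z 0.06733743726032099
[221 166  11  12  43]
[207 168   9   6  26]
[ 173  176   76  121 1059]
[205 177  12   4  31]
[229 181   8  26  31]
[237 188  21  22 115]
[230 205   5  13  19]
[258 207   7  24  59]
[240 224   5  33  62]
[247 272  14  86 318]
[ 168  284   82  166 1949]
[261 359  21  20 154]
[242 367  37  79 275]
[289 387   6   6  22]
[301 394  10   7  16]
[ 182  405  141   75 1865]
[191 411   4  23  53]
[308 431  29  27  64]
[319 439  19  21  33]
[295 456  11   5  19]
```

View pics/b11.png

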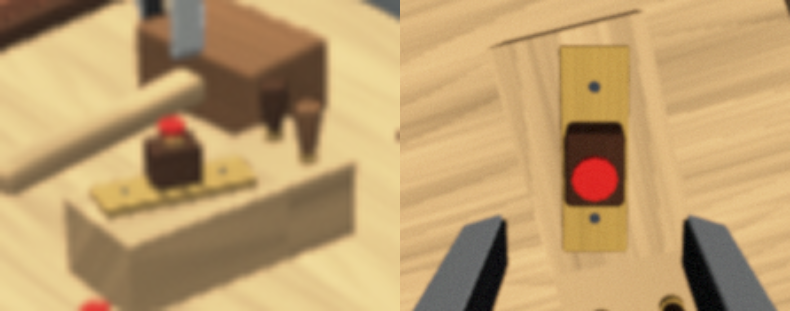

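View pics/t20.png

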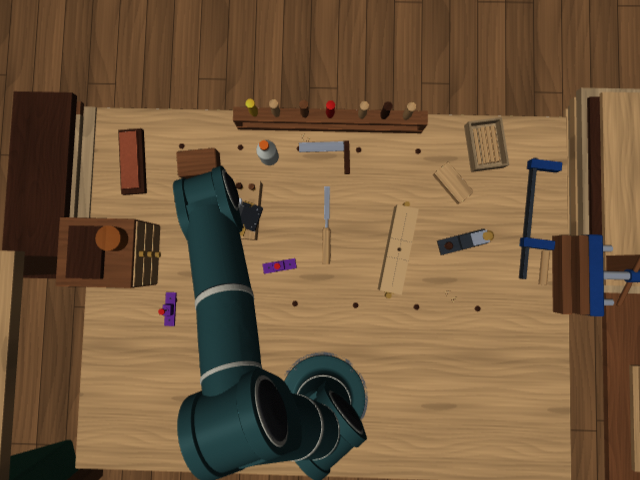

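The gauge stands flat in the rack at (0.570,0.268), with the cap at 0.112 as it was on the leg. The fingers are well clear and the differences in the top view are only the arm. Hand in.

```bash
python3 -c "
from rig import robot
print(robot.finish_job())"
```

```text
the job is handed in; nothing more can be done
None
```

I measured the bore at about 34 mm and put the gauge back in its rack with the rod still out at that depth. The job was handed in at about 24.4 s; no verdict is reported.

- **On the leg:** the gauge's foot stood flat, about 0.7 mm from the bore's axis. I pressed the cap down in 0.4 mm steps. It slid at about 3 N and stopped hard at about 10 N on the wrist, well under the 25 N limit. The cap dropped 19 mm, from z 0.131 to 0.112.
- **In the rack:** the last pictures show the foot flat at (0.570, 0.268), about 1 mm from the hole centre I measured. The cap is at z 0.112, the same as on the leg, so the rod did not slip. The jaws are clear.
- **Bystanders:** comparing top pictures, I saw only the arm change. It hides part of the bench, so the mallet was only partly visible from above.

**Disagreements:**
- The fingertips really end 35–38 mm above the reported TCP. Because of that, my first grasp closed on the cap instead of the stock. I opened the jaws, and the cap had not moved.
- The absolute depth of 34 mm is good to about 1 mm, because it rests on camera heights. It is also at the top of the stated 20–34 mm range.

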